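Gauge the specimens and lock off a length with the spring rule

TASK

Get the bench ready for the measuring practical. Stand each metal specimen plug present, grip upwards, fully home in the gauge-block hole that matches its diameter; and take off the length on the setting board with the spring rule: lift it from its cradle, hook its end over the far (outer) edge of the steel stop, back the case away along the board against the spring until its nose is level with the red cursor line and the case rests on the board, press the lock button fully down there, then unhook the rule and lay it back flat in its cradle, nose the same way as before, with the length still locked. Do not shift the cursor or the loose things that are not part of the job (slotted mass, rider hook, duster).

Things in the scene. Friction and masses are not known exactly. Their poses are not given: they have to be found in the camera images.
- rule: spring rule: yellow case 120 (x) x 40 (y) x 60 (z) mm with a black rubber band, about 0.8 kg; origin at the centre of its underside, local +x towards the nose (the end face the blade comes out of), z up. The 22 mm wide, 3 mm thick rigid blade leaves the nose with its underside 23 mm above the case's underside. It starts in the cradle, blade fully in.
- rule_nose (a point): foot of the nose face of the case, 60 mm ahead (+x) of the case's origin, at the underside
- rule_blade (a joint): how far the blade is drawn out (m), 0 to 0.110. A light spring (about 1 N at 0, 1.8 N at 0.1) draws it back in unless locked. At 0 the blade still stands 53 mm out of the nose
- rule_hook (a point): on the blade's end hook: a steel lip 22 mm wide, 3 mm thick, pointing down from the blade's end; its lower edge is 8 mm above the case's underside level. The point is on the lip's inner face (facing the nose), 12 mm above the case's underside level; it is 50 mm ahead of the nose when the blade is in and moves out with it
- rule_lock (a joint): red round lock button on the case top: 0 = up (free), grows as pressed straight down; at about 0.006 m it clamps the blade and stops; it stays where it is left. Needs about 6 to 10 N to press; pinched and pulled up with about 6 N it frees the blade again
- lock_top (a point): centre of the lock button's top: button 22 mm in diameter, standing 16 mm above the case top when up; 34 mm ahead of the case's origin, towards the nose, 76 mm above the case's underside when up
- board: setting board, fixed: pale wood 350 (x) x 110 (y) x 12 (z) mm, origin at the centre of its underside; local +x runs along it from the steel stop towards the free end, z up. The stop is a steel rectangular block, 30 (x) x 90 (y) mm, 20 mm tall above the board's top, centred 135 mm from the origin on the -x side
- stop_edge (a point): middle of the stop's outer upper edge (the edge away from the cursor), 150 mm from the board's origin on the -x side, 32 mm above the bench; the hook catches on the outer face below this edge. Axes as the board's
- cursor (a joint): stiff red cursor on a rail along the board's -y side (block about 28 x 16 mm, 30 mm high above the bench, centred 48 mm from the board's middle line); value = distance (m) of its line from the place 100 mm from the board's origin on the -x side; equals the blade reading when the hook lies on the stop's outer face and the nose is at the line
- cursor_line (a point): middle of the thin red line that the cursor lays across the board's top (12 mm above the bench), on the board's middle line; axes as the board's
- cradle: fixed wooden cradle for the rule, 142 (x) x 62 (y) mm; pocket 132 x 50 mm inside, floor 6 mm above the bench, side and rear walls 12 mm above the floor, front (+x) sill 4 mm; origin at the centre of its underside; the nose points to its local +x
- cradle_floor (a point): centre of the cradle's floor, 6 mm above the bench; axes as the cradle's
- gauge: fixed wooden gauge block 240 (x) x 84 (y) x 36 (z) mm with four graded round holes in a row along x, smallest at -x; origin at the centre of its underside
- gauge_hole0 (a point): centre of the mouth (block's top, 36 mm above the bench) of the hole for 30 mm: 32 mm wide, 26 mm deep (floor 10 mm above the bench), 90 mm from the block's origin on its -x side
- gauge_hole1 (a point): centre of the mouth (block's top, 36 mm above the bench) of the hole for 38 mm: 40 mm wide, 26 mm deep (floor 10 mm above the bench), 42 mm from the block's origin on its -x side
- gauge_hole2 (a point): centre of the mouth (block's top, 36 mm above the bench) of the hole for 46 mm: 48 mm wide, 26 mm deep (floor 10 mm above the bench), 14 mm from the block's origin on its +x side
- gauge_hole3 (a point): centre of the mouth (block's top, 36 mm above the bench) of the hole for 54 mm: 56 mm wide, 26 mm deep (floor 10 mm above the bench), 78 mm from the block's origin on its +x side
- plug30: brass specimen plug: metal cylinder 30 mm in diameter, 32 mm tall, with a dark wooden grip 22 mm in diameter and 36 mm tall on its top (68 mm in all), standing on the bench; origin at the centre of its underside; may be absent
- plug38: steel specimen plug: metal cylinder 38 mm in diameter, 32 mm tall, with a dark wooden grip 22 mm in diameter and 36 mm tall on its top (68 mm in all), standing on the bench; origin at the centre of its underside; may be absent
- plug46: copper specimen plug: metal cylinder 46 mm in diameter, 32 mm tall, with a dark wooden grip 22 mm in diameter and 36 mm tall on its top (68 mm in all), standing on the bench; origin at the centre of its underside; may be absent
- plug54: aluminium specimen plug: metal cylinder 54 mm in diameter, 32 mm tall, with a dark wooden grip 22 mm in diameter and 36 mm tall on its top (68 mm in all), standing on the bench; origin at the centre of its underside; may be absent
- slotted_mass: bystander: brass slotted mass, disc 50 mm across, 16 mm high, origin at the centre of its underside
- rider: bystander: aluminium rider hook lying flat, about 85 x 38 mm, 9 mm high, origin at the underside of its bar's middle
- duster: bystander: blackboard duster 120 x 50 x 30 mm, origin at the centre of its underside
There are look-alikes about, which are no part of the job. What is meant by the rule is not blue, and is the smaller of those in its own colour.

How it is judged (in metres and radians):
On the way, in this order (a step that is already met when the one before it is completed fails the run):
1. hook caught on the outer edge of the stop, case on the board, nose level with the cursor line (within 5 mm), lock not yet pressed (x of rule_nose in the frame of cursor_line between -0.005 and 0.005 m and x of rule_hook in the frame of stop_edge between -0.007 and 0.004 m and y of rule_hook in the frame of stop_edge between -0.035 and 0.035 m and z of rule_hook in the frame of stop_edge below -0.002 m and angle between the x axis of rule and the x axis of board, either way round below 0.12 rad and height (world z) of rule below 0.018 m and linear speed of rule below 0.02 m/s and value of joint rule_lock below 0.003 m), for 0.2 s.
2. lock button pressed down with the hook still caught and the nose still level with the line (x of rule_nose in the frame of cursor_line between -0.005 and 0.005 m and x of rule_hook in the frame of stop_edge between -0.007 and 0.004 m and y of rule_hook in the frame of stop_edge between -0.035 and 0.035 m and z of rule_hook in the frame of stop_edge below -0.002 m and angle between the x axis of rule and the x axis of board, either way round below 0.12 rad and height (world z) of rule below 0.018 m and linear speed of rule below 0.02 m/s and value of joint rule_lock above 0.0045 m), for 0.2 s.
3. rule unhooked and lifted, blade still drawn out and locked (z of rule_hook in the frame of stop_edge above 0.003 m and value of joint rule_lock above 0.0045 m and value of joint rule_blade above 0.025 m), for 0.1 s.
At the end, for the whole second after the job is handed in: Each specimen present upright in its matching hole (within 5 mm, foot under 6 mm off the hole's floor); the rule flat and still in the cradle (within 10 mm along, 8 mm across), nose as before, lock down over 4.5 mm, blade still within 8 mm of the length taken (horizontal distance between plug30 and gauge_hole0 below 0.005 m and height (world z) of each of plug30, plug38, plug46, plug54 below 0.016 m and angle between each of plug30, plug38, plug46, plug54's own z axis and vertical below 0.12 rad and linear speed of each of plug30, plug38, plug46, plug54, rule below 0.02 m/s and horizontal distance between plug38 and gauge_hole1 below 0.005 m and horizontal distance between plug46 and gauge_hole2 below 0.005 m and horizontal distance between plug54 and gauge_hole3 below 0.005 m and value of joint rule_lock above 0.0045 m and ((value of joint cursor between 0.025 and 0.045 m and value of joint rule_blade between 0.027 and 0.053 m) or (value of joint cursor between 0.045 and 0.055 m and value of joint rule_blade between 0.037 and 0.063 m) or (value of joint cursor between 0.055 and 0.065 m and value of joint rule_blade between 0.047 and 0.073 m) or (value of joint cursor between 0.065 and 0.075 m and value of joint rule_blade between 0.057 and 0.083 m) or (value of joint cursor between 0.075 and 0.085 m and value of joint rule_blade between 0.067 and 0.093 m) or (value of joint cursor between 0.085 and 0.095 m and value of joint rule_blade between 0.077 and 0.103 m) or (value of joint cursor between 0.095 and 0.115 m and value of joint rule_blade between 0.087 and 0.113 m)) and z of rule in the frame of cradle_floor below 0.006 m and x of rule in the frame of cradle_floor between -0.01 and 0.01 m and y of rule in the frame of cradle_floor between -0.008 and 0.008 m and angle between rule's own z axis and vertical below 0.08 rad and distance between rule_nose and cradle_floor below 0.075 m and x of rule_nose in the frame of cradle_floor above 0.04 m); the robot touches nothing.
It fails at once if the slotted mass is moved more than 20 mm (distance of slotted_mass from where it was at the start of the episode above 0.02 m).
It fails at once if the rider is moved more than 20 mm (distance of rider from where it was at the start of the episode above 0.02 m).
It fails at once if the duster is moved more than 20 mm (distance of duster from where it was at the start of the episode above 0.02 m).
It fails at once if the cursor is shifted more than 5 mm (distance of cursor_line from where it was at the start of the episode above 0.005 m).
Of plug30, plug38, plug46, plug54 only 3 to 4 are there at a start; the rules pass over those that are not, and their reading is None.
At some moment in a run one of plug30, plug38, plug46, plug54 may be knocked a few centimetres aside while the robot is not near it.
It also fails if it takes over 200 s, if anything falls off the work surface, if the arm or the gripper's body presses on something with over 40 N, if the wrist force passes 120 N, or if a joint passes its speed limit or range.

ROBOT

A 6-joint arm with a two-finger parallel gripper is mounted at the origin on the work surface. World frame = base frame: x ahead of the robot, y to its left, z up, the work surface at z = 0. Lengths are in mm, angles in rad, forces in N, time in s.
With the tool pointing down it reaches from about 300 to 850 mm from the base axis. Payload 4.2 kg.
Tool frame: the origin (TCP) lies where the fingers leave the gripper's body, on its centre line; the fingertips stand 78 mm ahead of it and the grasp point (between the pads) lies 60 mm ahead of it; z points along the fingers, y is the line along which they close (so a half turn about z gives the same grasp; the last joint's range is limited). The gripper opens to 91 mm and grips with 3 to 60 N. Pads are 32 mm wide; open, the fingers measure 118 mm over their backs; the gripper's body (76 mm by 178 mm) begins 60 mm behind the grasp point.
Start: joints at [-1.326, 0.32, 1.565, -0, 1.257, -0.02], TCP at [150.488, -554.967, 292.276] pointing down, gripper open.
Joint ranges: [-3.11, 3.11], [-0.84, 2.01], [0.21, 2.61], [-1.34, 4.49], [0.05, 2.63], [-2.56, 2.56]. Speed limits (rad/s): [2.57, 2.57, 3.14, 3.14, 3.14, 3.14].

INTERFACE

Orientations are given as a unit quaternion [w, x, y, z].
In Python, from cell import * gives the robot as it stands.
- The arm moves only by the tool servo_tool, never from a script. Its argument "moves" is a list of rows, each a list of 7 numbers: the closure, from -1 (fully open) to 1 (shut), then the shift along the world's x, y, z in m, then the turn, a rotation vector about the world's x, y, z in degrees. A call has 1 to 5 rows; each row is the pose to reach, as a shift and turn from the pose commanded when the call began; what a row does not reach only later rows make up. A row lasts 1/10 s, in which the tool goes at most 50 mm and 8.59 degrees, less where a joint would pass 70% of its speed; a pose out of reach is approached as far as the arm can. A call with a gripper value outside its range is refused whole. The fingers move at their own pace and stop on an object; "grip_force" is the grip in N (left out, the last holds). Time passes only in rows, so rows that repeat a pose let the fingers close. It gives the time, the measured TCP pose, the force, the opening and the grip force at its end, in the units of the state.
- observe(): the state, without advancing time (a new reading comes with each control period).
- snapshot(name): name is "side" or "top" or "wrist"; returns a dict with "pixels" (400x640x3 uint8, red, green, blue), "intrinsics" (3x3 intrinsics, pixels), "extrinsics" (4x4, takes a point from camera to world coordinates); the wrist camera has in their place "mount" (4x4, takes a point from camera to tool coordinates, whose origin is the TCP and whose axes are the flange's). Camera axes: x right, y up, looking along -z (the intrinsics and any distortion apply to the point x, -y, -z); pixel columns grow to the right and rows downward; lengths in mm; the calibration is good to about 2 mm. A picture is of the moment at which its call begins: read the wrist's pose just before it. There is no depth.
- sign_off(): hands the job in; it is judged then, once.
The state is a dict: "t": time; "joints": joint angles; "joint_velocities": joint speeds; "joint_efforts": joint torques, N m; "tcp_pos": TCP position; "orientation": TCP orientation; "wrist_force": force on the tool from outside, world axes, zero at the start; "ft_torque": the same for the moment, N m; "finger_gap": opening from 0.0 (shut) to 1.0 (fully open); "gripper_force": force on a finger pad.
Only numpy, scipy, OpenCV 4.12 (cv2) and the standard library are available. Lean on these libraries where they do the work, as an engineer would, in place of code of your own. Each camera call takes 0.05 s, during which the arm holds its last target. There are 200 camera calls.

## Working session

There is one attempt and no reset: what is moved stays moved. The work goes in short steps, Python scripts to look and compute and a tool call to move; the robot and the scene stay as the last step left them, time stands still between calls to the robot, and variables do not carry over. Pictures are saved under pics/ and viewed, at most 17 in all, crops included, and the job is handed in when it is done.

Besides the shell and the picture viewer there is one more tool, called after ">>>" in YAML: its name, and indented under it one key for each argument. servo_tool: Moves the arm, as the interface text tells. Its arguments: {"type":"object","properties":{"moves":{"type":"array","items":{"type":"array","items":{"type":"number"}}},"grip_force":{"type":"number"}},"required":["moves"]}

```bash
mkdir -p pics; ls; cat > h.py <<'E'
from cell import *
import numpy as np, cv2
def save(n,f):
    s=snapshot(n); cv2.imwrite('pics/'+f+'.png',s['pixels'][:,:,::-1]); np.savez('pics/'+f+'.npz',**{k:np.array(v) for k,v in s.items()}); return s
def load(f): return dict(np.load('pics/'+f+'.npz'))
def ray(s,u,v,T=None):
    T=np.array(s['extrinsics']) if T is None else T
    K=np.array(s['intrinsics']); d=np.array([(u-K[0,2])/K[0,0],-(v-K[1,2])/K[1,1],-1.])
    return T[:3,3],T[:3,:3]@d
def onz(s,u,v,z,T=None):
    o,d=ray(s,u,v,T); return o+d*(z-o[2])/d[2]
def proj(s,p,T=None):
    T=np.array(s['extrinsics']) if T is None else T
    K=np.array(s['intrinsics']); c=T[:3,:3].T@(np.array(p,float)-T[:3,3]); return np.array([K[0,2]+K[0,0]*c[0]/-c[2],K[1,2]-K[1,1]*c[1]/-c[2]])
E
python3 - <<'E'
from h import *
o=observe();print(o)
for n in('top','side','wrist'):
    s=save(n,n+'0'); print(n,{k:(v if k!='pixels' else v.shape) for k,v in s.items()})
E
```

```text
pics
{'t': 0.0, 'joints': array([-1.32604081e+00,  3.20304612e-01,  1.56572495e+00, -5.18044948e-06,
        1.25741954e+00, -1.99898687e-02]), 'joint_velocities': array([ 0.0002166 ,  0.00150764, -0.00078243,  0.00012371, -0.00107038,
       -0.00039788]), 'joint_efforts': array([-1.62628676e-03, -4.12465203e+01, -2.31974423e+01,  7.25781801e-02,
        4.58297809e-02, -1.44648866e-04]), 'tcp_pos': array([ 150.36662728, -554.58460078,  291.3950438 ]), 'orientation': array([-9.22092759e-04,  9.91250988e-01,  1.31987182e-01, -1.06544841e-04]), 'wrist_force': array([ 0.36397934,  0.04616069, -0.28256822]), 'ft_torque': array([0.00923271, 0.02720589, 0.01507105]), 'gripper_force': 0.0, 'finger_gap': 0.9992386214027809}
top {'pixels': (400, 640, 3), 'intrinsics': array([[448.00229597,   0.        , 324.37258876],
       [  0.        , 448.00229597, 192.0169693 ],
       [  0.        ,   0.        ,   1.        ]]), 'extrinsics': array([[ 2.36180471e-02,  9.94164583e-01, -1.05256682e-01,
         3.02553168e+02],
       [-9.99633891e-01,  2.20944429e-02, -1.56178943e-02,
        -1.11213
[... 589 characters left out ...]
,  7.75215858e-01,  6.31642093e-01,
         9.06441809e+02],
       [ 0.00000000e+00,  0.00000000e+00,  0.00000000e+00,
         1.00000000e+00]])}
wrist {'pixels': (400, 640, 3), 'intrinsics': array([[327.05055641,   0.        , 319.2181836 ],
       [  0.        , 327.05055641, 202.15711427],
       [  0.        ,   0.        ,   1.        ]]), 'mount': array([[-3.36184091e-04,  9.66579781e-01,  2.56365780e-01,
         7.17625266e+01],
       [ 9.99999865e-01,  2.23401593e-04,  4.69050836e-04,
         8.69977162e-01],
       [ 3.96102531e-04,  2.56365903e-01, -9.66579726e-01,
        -9.16073219e+01],
       [ 0.00000000e+00,  0.00000000e+00,  0.00000000e+00,
         1.00000000e+00]])}
```

View pics/top0.png

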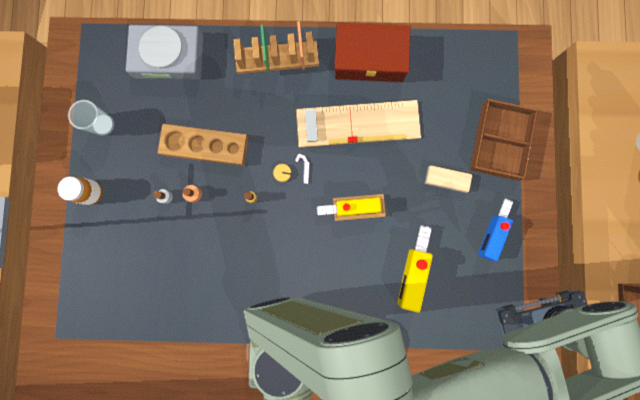

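View pics/side0.png

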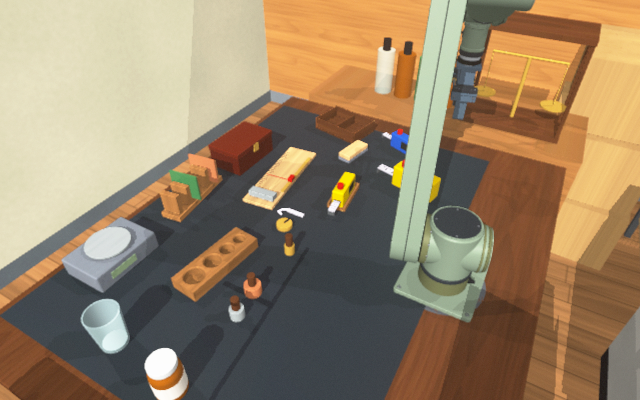

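Top view candidates for the rule: small yellow at (358,207) in the cradle, large yellow at (416,280), and blue at (497,240). The one meant is (358,207), because it isn't blue and is the smaller yellow one. Three plugs are in view: grey (165,196), copper (192,193) and brass (250,197). The stop is at (311,124) and the cursor line at (351,125). I'll check this in an enlarged crop.

```bash
python3 - <<'E'
from h import *
s=load('top0'); im=s['pixels'][:,:,::-1]
c=cv2.resize(im[90:220,150:430],None,fx=2.85,fy=2.85,interpolation=cv2.INTER_CUBIC); cv2.imwrite('pics/c0.png',c)
E
```

```text
(no output)
```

View pics/c0.png

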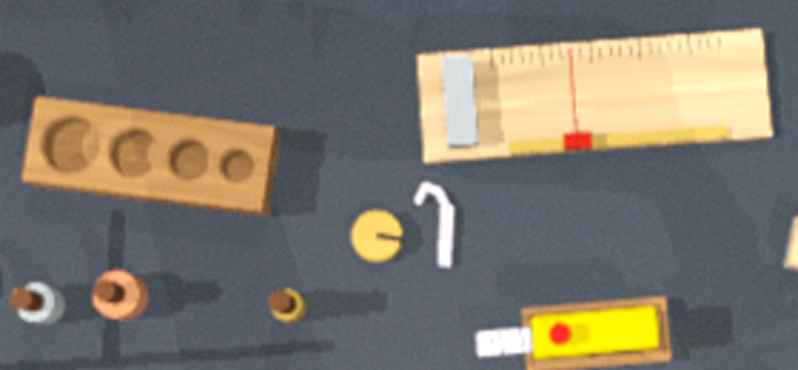

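The crop confirms the rule in the cradle at crop (595,333), nose to the left, and the stop at (459,100). The cursor line is at (575,95) with its block at (577,141). The grey plug's disc is about 42 mm across, so it is the steel plug38 and plug54 is absent. Next I measure.

```bash
python3 - <<'E'
from h import *
s=load('top0')
def P(n,x,y,z): print(n,np.round(onz(s,x/2.85+150,y/2.85+90,z),0))
P('h3',72,144,36);P('h2',134,152,36);P('h1',189,159,36);P('h0',237,165,36)
P('brass metal',288,305,32);P('brass griptop',279,299,68)
P('copper metal',120,294,32);P('copper grip',106,292,68)
P('steel',41,302,32);P('steel grip',22,299,68)
for c in [(418,54),(763,29),(772,137),(424,163)]:P('board',*c,12)
for c in [(444,56),(473,56),(476,144),(447,147)]:P('stop',*c,32)
P('line',571,50,12);P('line',576,133,12);P('cur',577,141,30)
for c in [(522,308),(667,297),(671,360),(525,366)]:P('cradle',*c,18)
for c in [(532,315),(656,307),(660,350),(534,358)]:P('case',*c,66)
P('button',560,333,82)
for c in [(477,332),(479,356)]:P('tip',*c,32)
P('mass',376,236,16)
E
```

```text
h3 [570. 333.  36.]
h2 [564. 271.  36.]
h1 [558. 216.  36.]
h0 [553. 168.  36.]
brass metal [415. 112.  32.]
brass griptop [418. 115.  68.]
copper metal [423. 278.  32.]
copper grip [421. 280.  68.]
steel [413. 355.  32.]
steel grip [412. 360.  68.]
board [676.  -6.  12.]
board [ 709. -354.   12.]
board [ 597. -364.   12.]
board [563. -15.  12.]
stop [668. -33.  32.]
stop [669. -62.  32.]
stop [580. -68.  32.]
stop [576. -39.  32.]
line [ 683. -161.   12.]
line [ 597. -167.   12.]
cur [ 585. -167.   30.]
cradle [ 419. -117.   18.]
cradle [ 433. -259.   18.]
cradle [ 371. -264.   18.]
cradle [ 362. -121.   18.]
case [ 408. -126.   66.]
case [ 418. -243.   66.]
case [ 377. -248.   66.]
case [ 367. -129.   66.]
button [ 390. -152.   82.]
tip [393. -73.  32.]
tip [370. -76.  32.]
mass [488.  30.  16.]
```

>>> servo_tool:
  moves:
    - [-1, 0.026, 0.046, 0, 0, 0, 8.5]
    - [-1, 0.052, 0.092, 0, 0, 0, 17]
    - [-1, 0.078, 0.138, 0, 0, 0, 25.5]
    - [-1, 0.104, 0.184, 0, 0, 0, 34]
    - [-1, 0.13, 0.23, 0, 0, 0, 42]

```text
t: 0.65
tcp_pos: [273.9, -335.5, 292.1]
orientation: [-0.0, 0.877, 0.481, 0.0]
wrist_force: [1.9, -1.0, -0.6]
finger_gap: 0.998
gripper_force: 0.0
```

>>> servo_tool:
  moves:
    - [-1, 0.025, 0.03, 0, 0, 0, 8.5]
    - [-1, 0.05, 0.06, 0, 0, 0, 17]
    - [-1, 0.075, 0.09, 0, 0, 0, 25.5]
    - [-1, 0.1, 0.12, 0, 0, 0, 34]
    - [-1, 0.112, 0.139, 0, 0, 0, 38]

```text
t: 1.15
tcp_pos: [386.8, -196.4, 292.2]
orientation: [0.0, 0.672, 0.74, 0.0]
wrist_force: [-0.3, -0.2, 0.4]
finger_gap: 1.0
gripper_force: 0.0
```

```bash
cat >> h.py <<'E'
from scipy.spatial.transform import Rotation as R
def wrist(f):
    o=observe(); s=save('wrist',f); q=o['orientation']; T=np.eye(4); T[:3,:3]=R.from_quat([q[1],q[2],q[3],q[0]]).as_matrix(); T[:3,3]=o['tcp_pos']
    W=T@np.array(s['mount']); np.save('pics/'+f+'_T.npy',W)
    tx,ty=T[:3,0],T[:3,1]; print('t',o['t'],'tcp',np.round(o['tcp_pos'],1),'x ang',round(float(np.degrees(np.arctan2(tx[1],tx[0]))),2),'tilt',round(float(np.degrees(np.arccos(-T[2,2]))),2),'gap',round(o['finger_gap'],3),'j',np.round(o['joints'],2),'F',np.round(o['wrist_force'],1))
    return s,W
E
python3 - <<'E'
from h import *
wrist('w1')
E
```

```text
t 1.15 tcp [ 386.8 -196.4  292.2] x ang 95.52 tilt 0.05 gap 1.0 j [-0.5   0.1   1.86  0.    1.19 -0.59] F [-0.3 -0.2  0.4]
```

View pics/w1.png

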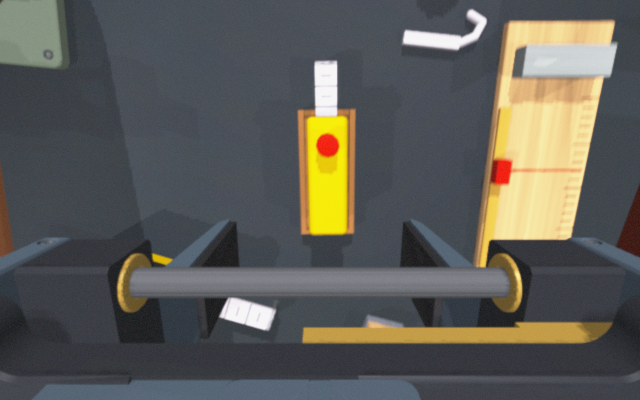

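The wrist view shows the case at (327,175), button at (328,145), blade tip at (326,62), stop at (565,60), cursor line at row 170 and cursor block at (503,171).

```bash
cat >> h.py <<'E'
def mask(s,lo,hi,roi):
    hsv=cv2.cvtColor(np.ascontiguousarray(s['pixels']),cv2.COLOR_RGB2HSV); m=cv2.inRange(hsv,lo,hi); z=np.zeros_like(m); x0,y0,x1,y1=roi; z[y0:y1,x0:x1]=m[y0:y1,x0:x1]; return z
def big(m): return max(cv2.findContours(m,0,1)[0],key=cv2.contourArea)
def cen(c): M=cv2.moments(c); return M['m10']/M['m00'],M['m01']/M['m00']
def ang(a,b): return round(float(np.degrees(np.arctan2(b[1]-a[1],b[0]-a[0]))),2)
E
python3 - <<'E'
from h import *
s=load('w1');W=np.load('pics/w1_T.npy')
g=lambda u,v,z:onz(s,u,v,z,W)
y=big(mask(s,(22,150,120),(34,255,255),(290,100,370,240)))
# case top corners on z=66: map contour to plane, minAreaRect
q=np.array([g(*p[0],66)[:2] for p in y],np.float32); print('case',cv2.minAreaRect(q), cv2.boundingRect(y))
r=big(mask(s,(0,150,80),(8,255,255),(300,120,360,170))); print('button',cen(r),g(*cen(r),82))
r2=big(mask(s,(0,150,80),(8,255,255),(480,150,520,190))); print('cur blk',cv2.boundingRect(r2),g(*cen(r2),30))
# red line: pixels
L=mask(s,(0,60,80),(10,255,255),(520,150,595,190)); v,u=np.nonzero(L); print(len(u),u.min(),u.max()); pf=np.polyfit(u,v,1); a=g(525,np.polyval(pf,525),12);b=g(575,np.polyval(pf,575),12); print('line',a,b,ang(a,b))
w=big(mask(s,(0,0,170),(180,60,255),(305,50,350,114))); q=np.array([g(*p[0],32)[:2] for p in w],np.float32); print('blade',cv2.minAreaRect(q))
st=big(mask(s,(85,10,120),(130,90,255),(505,30,625,90))); print('stop',cv2.boundingRect(st)); q=np.array([g(*p[0],32)[:2] for p in st],np.float32); print(cv2.minAreaRect(q)); print(cv2.boxPoints(cv2.minAreaRect(q)))
wd=big(mask(s,(8,40,150),(22,200,255),(490,10,620,240))); hsv=cv2.cvtColor(np.ascontiguousarray(s['pixels']),cv2.COLOR_RGB2HSV); print(cv2.boundingRect(wd),hsv[60,545],hsv[30,520],hsv[200,560])
cr=mask(s,(8,60,60),(20,220,230),(290,100,365,240)); c=np.vstack(cv2.findContours(cr,0,1)[0]); q=np.array([g(*p[0],18)[:2] for p in c],np.float32); print('cradle',cv2.minAreaRect(q))
im=cv2.resize(s['pixels'][:,:,::-1][0:200,480:640],None,fx=3.5,fy=3,interpolation=cv2.INTER_CUBIC);cv2.imwrite('pics/c1.png',im)
E
```

```text
case ((393.34771728515625, -183.66212463378906), (39.12821578979492, 118.41817474365234), 6.746780872344971) (307, 116, 41, 119)
button (327.14, 144.93435897435896) [ 389.54420103 -150.50081427   82.        ]
cur blk (491, 160, 21, 24) [ 583.14476265 -164.96395541   30.        ]
1 526 526
line [ 620.57876313 -162.65039649   12.        ] [ 680.46508666 -166.33488209   12.        ] -3.52
blade ((383.2248840332031, -97.33616638183594), (22.196359634399414, 50.37255859375), 6.253979206085205)
stop (546, 62, 48, 14)
((626.986083984375, -56.06167984008789), (47.16307830810547, 11.575597763061523), 3.0880861282348633)
[[603.127    -51.55265 ]
 [603.75055  -63.111443]
 [650.84515  -60.57071 ]
 [650.2216   -49.011917]]
(490, 20, 125, 220) [ 96   6 224] [ 23  92 246] [ 22  98 245]
cradle ((394.3741149902344, -189.35975646972656), (63.692142486572266, 144.97100830078125), 6.445810794830322)<stdin>:10: RankWarning: Polyfit may be poorly conditioned
```

View pics/c1.png

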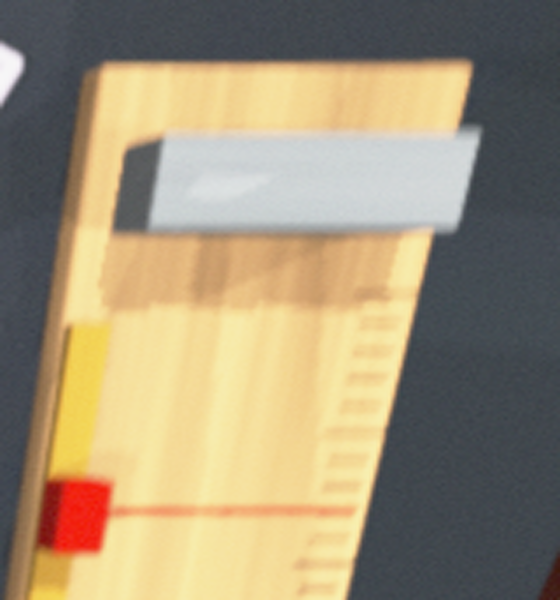

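```bash
python3 - <<'E'
from h import *
s=load('w1');W=np.load('pics/w1_T.npy')
f=lambda x,y,z:onz(s,480+x/3.5,y/3,z,W)
for n,a,b,z in [('outer',(163,128),(481,128),32),('inner',(147,232),(457,232),32),('line',(112,511),(355,511),12),('bend',(100,62),(472,62),12)]:
    A,B=f(*a,z),f(*b,z); print(n,np.round(A,1),np.round(B,1),ang(A,B))
E
```

```text
outer [576.8 -36.6  32. ] [666. -28.  32.] 5.51
inner [580.4 -68.5  32. ] [669.7 -59.9  32. ] 5.51
line [ 605.9 -164.6   12. ] [ 685.2 -157.    12. ] 5.49
bend [564.3 -13.1  12. ] [672.9  -2.6  12. ] 5.51
```

>>> servo_tool:
  moves:
    - [-1, 0.0065, 0.012, -0.04, 0, 0, 0.8]
    - [-1, 0.0065, 0.012, -0.085, 0, 0, 0.8]
    - [-1, 0.0065, 0.012, -0.13, 0, 0, 0.8]
    - [-1, 0.0065, 0.012, -0.17, 0, 0, 0.8]
    - [-1, 0.0065, 0.012, -0.192, 0, 0, 0.8]

```text
t: 1.7
tcp_pos: [390.1, -185.8, 97.5]
orientation: [-0.002, 0.67, 0.743, -0.001]
wrist_force: [-0.3, -0.3, 0.5]
finger_gap: 1.001
gripper_force: 0.0
```

>>> servo_tool:
  moves:
    - [0.2, 0, 0, 0, 0, 0, 0]
    - [0.6, 0, 0, 0, 0, 0, 0]
    - [0.8, 0, 0, 0, 0, 0, 0]
    - [0.8, 0, 0, 0, 0, 0, 0]
    - [0.8, 0, 0, 0, 0, 0, 0]
  grip_force: 30

```text
t: 2.2
tcp_pos: [392.5, -186.6, 101.3]
orientation: [0.001, 0.669, 0.743, 0.0]
wrist_force: [0.2, 0.6, 0.3]
finger_gap: 0.59
gripper_force: 0.0
```

>>> servo_tool:
  moves:
    - [0.9, 0, 0, 0, 0, 0, 0]
    - [0.9, 0, 0, 0, 0, 0, 0]
    - [0.9, 0, 0, 0, 0, 0, 0]
    - [0.9, 0, 0, 0, 0, 0, 0]
  grip_force: 30

```text
t: 2.6
tcp_pos: [392.9, -186.6, 100.8]
orientation: [0.001, 0.669, 0.743, 0.0]
wrist_force: [2.0, 1.8, 4.7]
finger_gap: 0.441
gripper_force: 30.0
```

>>> servo_tool:
  moves:
    - [0.9, 0, 0, 0.02, 0, 0, 0]
    - [0.9, 0, 0, 0.05, 0, 0, 0]
    - [0.9, 0, 0, 0.1, 0, 0, 0]
    - [0.9, 0, 0, 0.1, 0, 0, 0]

```text
t: 3.0
tcp_pos: [393.8, -187.4, 204.1]
orientation: [0.004, 0.669, 0.743, 0.001]
wrist_force: [2.4, -0.6, -8.9]
finger_gap: 0.441
gripper_force: 30.0
```

```bash
python3 - <<'E'
from h import *
wrist('w2')
E
```

```text
t 3.0 tcp [ 393.8 -187.4  204.1] x ang 95.98 tilt 0.5 gap 0.441 j [-0.47  0.18  2.   -0.    0.95 -0.57] F [ 2.4 -0.6 -8.9]
```

View pics/w2.png

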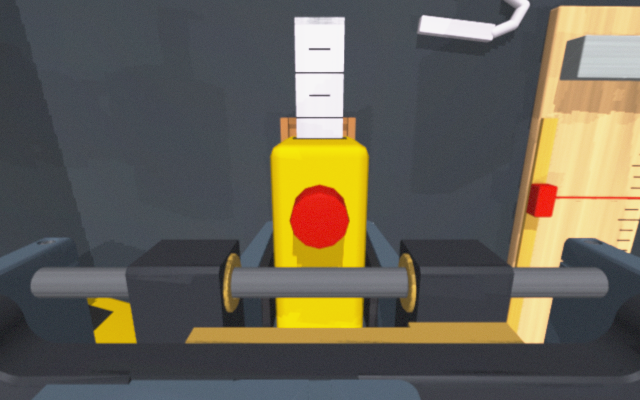

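The rule is held, with the button at (320,217) and the blade end at (319,18).

```bash
python3 - <<'E'
from h import *
s=load('w2');M=s['mount']
# in tool frame: plane z_tool = const ; tool z down
def tl(u,v,zt):
    o,d=ray(s,u,v,M); return o+d*(zt-o[2])/d[2]
r=big(mask(s,(0,150,80),(8,255,255),(280,170,360,260))); b=tl(*cen(r),18.8); print('button tool',b, 'w',cv2.boundingRect(r), 'width mm',tl(349,217,18.8)-tl(291,217,18.8))
bl=big(mask(s,(0,0,170),(180,60,255),(285,5,355,116))); x,y,w,h=cv2.boundingRect(bl); print(x,y,w,h)
zt=94.8-26
print('tip L,R',tl(295,y,zt),tl(344,y,zt),'base',tl(297,137,zt),tl(343,137,zt))
print('nose top edge',tl(320,138,94.8-60))
E
```

```text
button tool [36.71964357 -0.35511316 18.8       ] w (290, 185, 59, 63) width mm [-8.54480894e-03  2.05022058e+01  0.00000000e+00]
294 17 51 55
tip L,R [113.28691315 -10.95331605  68.8       ] [113.28089893  10.66463385  68.8       ] base [ 61.26473283 -10.99430648  68.8       ] [61.25683552 11.17506049 68.8       ]
nose top edge [6.30144548e+01 2.97404536e-03 3.48000000e+01]
```

>>> servo_tool:
  moves:
    - [0.9, 0.045, 0.01, 0, 0, 0, -0.5]
    - [0.9, 0.09, 0.02, 0, 0, 0, -0.5]
    - [0.9, 0.135, 0.03, -0.01, 0, 0, -0.5]
    - [0.9, 0.18, 0.04, -0.02, 0, 0, -0.5]
    - [0.9, 0.22, 0.048, -0.03, 0, 0, -0.5]

```text
t: 3.55
tcp_pos: [611.7, -137.1, 165.3]
orientation: [-0.004, 0.672, 0.74, -0.002]
wrist_force: [-0.5, -0.6, -8.1]
finger_gap: 0.436
gripper_force: 30.0
```

>>> servo_tool:
  moves:
    - [0.9, 0.018, 0.004, -0.01, 0, 0, 0]
    - [0.9, 0.018, 0.004, -0.01, 0, 0, 0]
    - [0.9, 0.018, 0.004, -0.01, 0, 0, 0]

```text
t: 3.85
tcp_pos: [627.5, -133.7, 155.8]
orientation: [-0.004, 0.672, 0.74, -0.003]
wrist_force: [-0.7, 0.4, -8.5]
finger_gap: 0.438
gripper_force: 30.0
```

```bash
python3 - <<'E'
from h import *
wrist('w3')
E
```

```text
t 3.85 tcp [ 627.5 -133.7  155.8] x ang 95.51 tilt 0.57 gap 0.438 j [-0.23  0.53  1.58 -0.    1.04 -0.32] F [-0.7  0.4 -8.5]
```

View pics/w3.png

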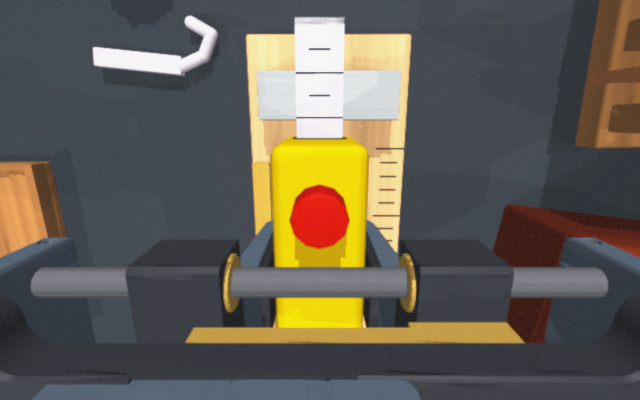

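```bash
python3 - <<'E'
from h import *
s=load('w3');W=np.load('pics/w3_T.npy')
for n,a,b,z in [('outer',(257,71),(400,70),32),('inner',(260,120),(399,120),32),('bend',(247,34.5),(410,34.5),12)]:
    A,B=onz(s,*a,z,W),onz(s,*b,z,W); print(n,np.round(A,1),np.round(B,1),ang(A,B),(A+B)/2)
E
```

```text
outer [578.4 -39.8  32. ] [666.  -30.9  32. ] 5.8 [622.20367657 -35.39289768  32.        ]
inner [581.7 -69.   32. ] [670.1 -60.5  32. ] 5.5 [625.90040914 -64.76756129  32.        ]
bend [566.8 -15.9  12. ] [673.3  -5.8  12. ] 5.38 [620.01416277 -10.8526068   12.        ]
```

>>> servo_tool:
  moves:
    - [0.9, 0.004, -0.003, 0, 0, 0, 0]
    - [0.9, 0.004, -0.003, -0.015, 0, 0, 0]
    - [0.9, 0.004, -0.003, -0.03, 0, 0, 0]
    - [0.9, 0.004, -0.003, -0.045, 0, 0, 0]
    - [0.9, 0.004, -0.003, -0.045, 0, 0, 0]

```text
t: 4.4
tcp_pos: [631.9, -137.6, 113.4]
orientation: [-0.002, 0.673, 0.74, -0.001]
wrist_force: [-1.2, 0.2, -9.1]
finger_gap: 0.437
gripper_force: 30.0
```

>>> servo_tool:
  moves:
    - [0.9, 0, 0, -0.002, 0, 0, 0]
    - [0.9, 0, 0, -0.004, 0, 0, 0]
    - [0.9, 0, 0, -0.004, 0, 0, 0]

```text
t: 4.7
tcp_pos: [634.2, -137.5, 112.0]
orientation: [0.001, 0.673, 0.74, 0.0]
wrist_force: [1.0, -0.3, -8.0]
finger_gap: 0.44
gripper_force: 30.0
```

```bash
python3 - <<'E'
from h import *
wrist('w4')
E
```

```text
t 4.7 tcp [ 634.2 -137.5  112. ] x ang 95.46 tilt 0.08 gap 0.44 j [-0.23  0.58  1.62 -0.    0.94 -0.33] F [ 1.  -0.3 -8. ]
```

View pics/w4.png

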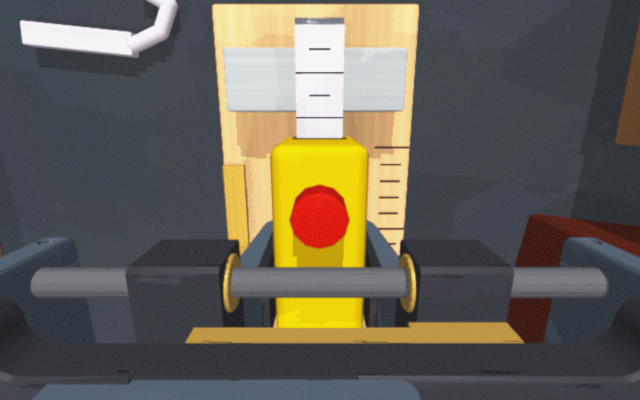

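>>> servo_tool:
  moves:
    - [0.9, 0, 0, -0.004, 0, 0, 0]
    - [0.9, 0, 0, -0.004, 0, 0, 0]
    - [0.9, 0.0015, -0.015, -0.004, 0, 0, 0]
    - [0.9, 0.003, -0.03, -0.004, 0, 0, 0]
    - [0.9, 0.0045, -0.045, -0.004, 0, 0, 0]

```text
t: 5.25
tcp_pos: [638.4, -183.4, 107.2]
orientation: [-0.0, 0.673, 0.74, -0.0]
wrist_force: [-1.6, 1.6, -7.5]
finger_gap: 0.437
gripper_force: 30.0
```

>>> servo_tool:
  moves:
    - [0.9, 0.0015, -0.015, 0, 0, 0, 0]
    - [0.9, 0.0025, -0.025, 0, 0, 0, 0]
    - [0.9, 0.0025, -0.025, 0, 0, 0, 0]
    - [0.9, 0.0025, -0.025, 0, 0, 0, 0]

```text
t: 5.65
tcp_pos: [640.9, -207.5, 106.9]
orientation: [-0.0, 0.673, 0.74, 0.0]
wrist_force: [0.6, 2.2, -9.2]
finger_gap: 0.438
gripper_force: 30.0
```

```bash
python3 - <<'E'
from h import *
wrist('w5')
E
```

```text
t 5.65 tcp [ 640.9 -207.5  106.9] x ang 95.41 tilt 0.03 gap 0.438 j [-0.33  0.62  1.55  0.    0.97 -0.43] F [ 0.6  2.2 -9.2]
```

View pics/w5.png

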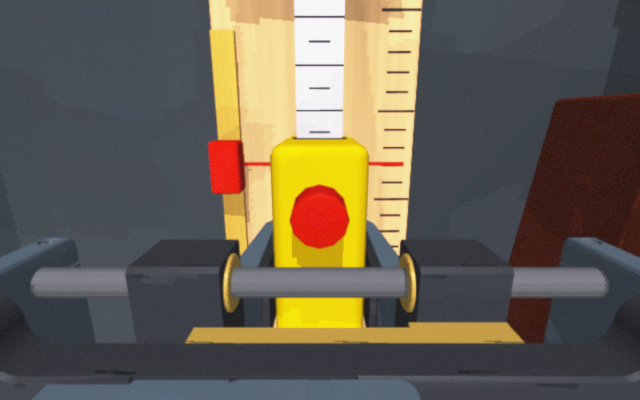

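```bash
python3 - <<'E'
from h import *
s=load('w5');W=np.load('pics/w5_T.npy');M=s['mount']
def tl(u,v,zt):
    o,d=ray(s,u,v,M); return o+d*(zt-o[2])/d[2]
for v in (162.5,164.5): print('line tool',tl(256,v,94.9),tl(388,v,94.9))
print('nose: top edge',[tl(320,v,34.8)[0] for v in (136,138,140)], 'blade/nose', tl(320,138,68.8)[0],tl(320,138,94.8-26)[0])
r=big(mask(s,(0,150,80),(8,255,255),(280,170,360,260)));print('btn',tl(*cen(r),18.8))
# line rows by colour
p=s['pixels'].astype(int)
for u in (255,262,375,385,395):
    c=p[150:176,u]; k=c[:,0]-c[:,1]; print(u,150+np.argmax(k),k.max())
# columns: width of case top & blade at nose
E
```

```text
line tool [ 45.31155982 -36.40384156  94.9       ] [45.2836585 39.0465336 94.9      ]
line tool [ 44.16399524 -36.46106536  94.9       ] [44.13593933 39.10799876 94.9       ]
nose: top edge [np.float64(63.75332285621655), np.float64(63.00691408785295), np.float64(62.258201412196776)] blade/nose 60.779467404899705 60.779467404899705
btn [36.73797458 -0.34227657 18.8       ]
255 163 180
262 164 182
375 163 191
385 163 198
395 164 208
```

```bash
python3 - <<'E'
from h import *
s=load('w5');M=s['mount']
def tl(u,v,zt):
    o,d=ray(s,u,v,M); return o+d*(zt-o[2])/d[2]
m=mask(s,(20,140,60),(36,255,255),(262,130,380,200))
for v in range(134,166,2):
    u=np.nonzero(m[v])[0]; print(v,(u.min(),u.max(),len(u)) if len(u) else None, s['pixels'][v,290])
K=np.array(s['intrinsics'])
for z in (18.8,34.8,68.8,94.8):
    # projected width of 40mm and row of x=61
    a=proj(s,[61,-20,z],M);b=proj(s,[61,20,z],M); print(z,a,b,b[0]-a[0])
E
```

```text
134 None [243 216 149]
136 (np.int64(291), np.int64(347), 10) [241 210 125]
138 (np.int64(287), np.int64(352), 19) [224 188  10]
140 (np.int64(284), np.int64(355), 72) [226 192  10]
142 (np.int64(281), np.int64(358), 78) [228 195  10]
144 (np.int64(278), np.int64(361), 84) [233 203  10]
146 (np.int64(275), np.int64(363), 89) [244 225  10]
148 (np.int64(273), np.int64(366), 94) [247 237  10]
150 (np.int64(272), np.int64(366), 95) [247 237  10]
152 (np.int64(272), np.int64(367), 96) [246 234  10]
154 (np.int64(271), np.int64(367), 97) [246 233  10]
156 (np.int64(270), np.int64(368), 99) [245 229  10]
158 (np.int64(270), np.int64(368), 99) [244 225  10]
160 (np.int64(270), np.int64(368), 99) [242 219  10]
162 (np.int64(271), np.int64(367), 97) [242 221  10]
164 (np.int64(271), np.int64(367), 97) [242 218  10]
18.8 [260.25052227 147.31276559] [379.87761155 147.2694305 ] 119.62708928739283
34.8 [267.54695458 143.36603623] [372.3519476  143.32825226] 104.80499302155198
68.8 [278.29957571 137.54981212] [361.26133308 137.52011509] 82.96175736729447
94.8 [283.91362627 134.5131036 ] [355.47072813 134.48758449] 71.55710185739576
```

>>> servo_tool:
  moves:
    - [0.9, 0.0008, -0.008, 0, 0, 0, 0]
    - [0.9, 0.0015, -0.0155, 0, 0, 0, 0]
    - [0.9, 0.0015, -0.0155, 0, 0, 0, 0]
    - [0.9, 0.0015, -0.0155, -0.0005, 0, 0, 0]
    - [0.9, 0.0015, -0.0155, -0.001, 0, 0, 0]

```text
t: 6.2
tcp_pos: [642.5, -222.9, 106.9]
orientation: [0.0, 0.673, 0.74, 0.0]
wrist_force: [-1.5, 1.8, -1.6]
finger_gap: 0.437
gripper_force: 30.0
```

```bash
python3 - <<'E'
from h import *
s,W=wrist('w6'); save('top','top6'); save('side','side6')
p=s['pixels'].astype(int)
for u in (255,262,375,385,395):
    c=p[120:176,u]; k=c[:,0]-c[:,1]; print(u,120+np.argmax(k),k.max())
t=load('top6')['pixels'][:,:,::-1]; sd=load('side6')['pixels'][:,:,::-1]
a=cv2.resize(t[80:180,280:430],(600,400),interpolation=cv2.INTER_CUBIC)
cv2.imwrite('pics/c6.png',np.vstack([s['pixels'][:180,160:460,::-1].repeat(2,0).repeat(2,1)[80:],cv2.resize(a,(600,320))]))
E
```

```text
t 6.2 tcp [ 642.5 -222.9  106.9] x ang 95.46 tilt 0.02 gap 0.437 j [-0.35  0.63  1.54 -0.    0.98 -0.45] F [-1.5  1.8 -1.6]
255 136 192
262 136 190
375 136 193
385 136 196
395 136 207
```

View pics/c6.png

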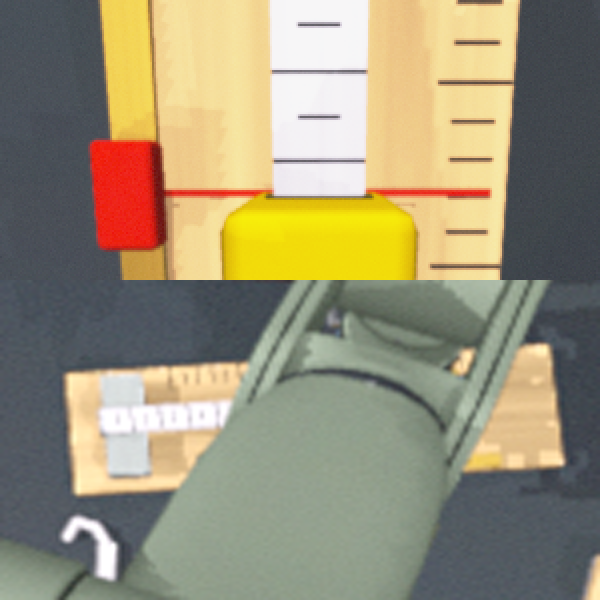

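The cursor line at crop row 193 meets the nose foot, and the hook is on the stop's outer edge at crop (102,420). I'll hold a moment, release, and check that the case stays.

>>> servo_tool:
  moves:
    - [0.9, 0, 0, -0.0005, 0, 0, 0]
    - [0.9, 0, 0, -0.0005, 0, 0, 0]
    - [0.9, 0, 0, -0.0005, 0, 0, 0]
  grip_force: 5

```text
t: 6.65
tcp_pos: [642.5, -222.9, 106.9]
orientation: [0.0, 0.673, 0.74, 0.0]
wrist_force: [-3.6, 1.5, 4.6]
finger_gap: 0.438
gripper_force: 5.0
```

>>> servo_tool:
  moves:
    - [0, 0, 0, 0, 0, 0, 0]
    - [-0.3, 0, 0, 0, 0, 0, 0]
    - [-0.3, 0, 0, 0, 0, 0, 0]
    - [-0.3, 0, 0, 0, 0, 0, 0]

```text
t: 7.05
tcp_pos: [642.9, -223.0, 105.8]
orientation: [0.001, 0.673, 0.74, 0.0]
wrist_force: [-1.4, -0.9, -0.1]
finger_gap: 0.649
gripper_force: 0.0
```

```bash
python3 - <<'E'
from h import *
s,W=wrist('w7')
m=mask(s,(20,140,60),(36,255,255),(262,110,380,200))
for v in range(128,146,2):
    u=np.nonzero(m[v])[0]; print(v,(u.min(),u.max(),len(u)) if len(u) else None)
p=s['pixels'].astype(int)
for u in (255,262,375,385,395):
    c=p[120:176,u]; k=c[:,0]-c[:,1]; print(u,120+np.argmax(k),k.max())
M=s['mount']
r=big(mask(s,(0,150,80),(8,255,255),(280,170,360,260))); o,d=ray(s,*cen(r),M); print(cen(r),o+d*(18.8-o[2])/d[2])
E
```

```text
t 7.05 tcp [ 642.9 -223.   105.8] x ang 95.47 tilt 0.07 gap 0.649 j [-0.35  0.63  1.54  0.    0.97 -0.45] F [-1.4 -0.9 -0.1]
128 None
130 None
132 None
134 None
136 None
138 (np.int64(286), np.int64(350), 19)
140 (np.int64(283), np.int64(355), 73)
142 (np.int64(280), np.int64(357), 78)
144 (np.int64(277), np.int64(360), 84)
255 136 186
262 136 184
375 136 191
385 136 199
395 136 200
(317.97845142439735, 216.98362551740928) [36.60022014 -0.73184208 18.8       ]
```

>>> servo_tool:
  moves:
    - [-0.3, 0, 0, 0.02, 0, 0, 0]
    - [-0.3, 0, 0, 0.06, 0, 0, 0]
    - [1, 0, 0, 0.08, 0, 0, 0]
    - [1, -0.0017, 0.0175, 0.08, 0, 0, 0]
    - [1, -0.0034, 0.0355, 0.08, 0, 0, 0]

```text
t: 7.6
tcp_pos: [638.7, -186.3, 185.4]
orientation: [-0.0, 0.673, 0.74, 0.0]
wrist_force: [-0.0, 0.0, -1.1]
finger_gap: 0.419
gripper_force: 0.0
```

>>> servo_tool:
  moves:
    - [1, 0, 0, 0, 0, 0, 0]
    - [1, 0, 0, 0, 0, 0, 0]
    - [1, 0, 0, 0, 0, 0, 0]
    - [1, 0, 0, 0, 0, 0, 0]
    - [1, 0, 0, 0, 0, 0, 0]

```text
t: 8.1
tcp_pos: [639.1, -187.7, 185.4]
orientation: [-0.0, 0.673, 0.74, -0.0]
wrist_force: [-0.1, 0.1, -0.4]
finger_gap: 0.008
gripper_force: 0.0
```

```bash
python3 - <<'E'
from h import *
s,W=wrist('w8')
E
```

```text
t 8.1 tcp [ 639.1 -187.7  185.4] x ang 95.44 tilt 0.02 gap 0.008 j [-0.3   0.54  1.49 -0.    1.12 -0.4 ] F [-0.1  0.1 -0.4]
```

View pics/w8.png

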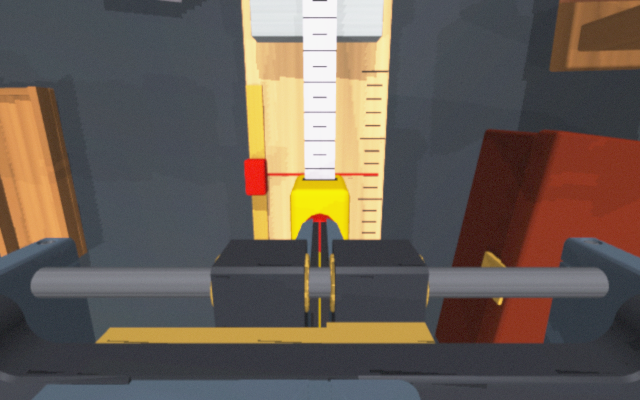

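>>> servo_tool:
  moves:
    - [1, 0, 0, -0.01, 0, 0, 0]
    - [1, 0, 0, -0.017, 0, 0, 0]
    - [1, 0, 0, -0.02, 0, 0, 0]
    - [1, 0, 0, -0.0225, 0, 0, 0]
    - [1, 0, 0, -0.025, 0, 0, 0]

```text
t: 8.65
tcp_pos: [638.8, -187.2, 161.1]
orientation: [-0.0, 0.673, 0.74, -0.0]
wrist_force: [-1.3, 0.1, 5.0]
finger_gap: 0.008
gripper_force: 2.5
```

>>> servo_tool:
  moves:
    - [1, 0, 0, -0.0005, 0, 0, 0]
    - [1, 0, 0, -0.001, 0, 0, 0]
    - [1, 0, 0, -0.001, 0, 0, 0]

```text
t: 8.95
tcp_pos: [638.8, -187.3, 160.5]
orientation: [-0.0, 0.673, 0.74, -0.0]
wrist_force: [-1.8, 0.6, 4.8]
finger_gap: 0.005
gripper_force: 3.0
```

>>> servo_tool:
  moves:
    - [1, 0, 0, -0.001, 0, 0, 0]
    - [1, 0, 0, -0.001, 0, 0, 0]
    - [1, 0, 0, -0.002, 0, 0, 0]
    - [1, 0, 0, -0.002, 0, 0, 0]

```text
t: 9.35
tcp_pos: [638.9, -187.3, 160.4]
orientation: [0.0, 0.673, 0.74, 0.0]
wrist_force: [-4.7, 2.3, 13.3]
finger_gap: 0.004
gripper_force: 6.8
```

>>> servo_tool:
  moves:
    - [1, 0, 0, -0.001, 0, 0, 0]
    - [1, 0, 0, -0.001, 0, 0, 0]
    - [1, 0, 0, -0.001, 0, 0, 0]

```text
t: 9.65
tcp_pos: [638.9, -187.3, 160.3]
orientation: [0.001, 0.673, 0.74, 0.0]
wrist_force: [-5.5, 1.4, 18.1]
finger_gap: 0.002
gripper_force: 8.7
```

>>> servo_tool:
  moves:
    - [1, 0, 0, 0.005, 0, 0, 0]
    - [1, 0, 0, 0.015, 0, 0, 0]
    - [-0.4, 0.0005, -0.005, 0.03, 0, 0, 0]
    - [-0.4, 0.0017, -0.0175, 0.03, 0, 0, 0]
    - [-0.4, 0.0034, -0.0355, 0.03, 0, 0, 0]

```text
t: 10.15
tcp_pos: [642.8, -223.3, 186.8]
orientation: [0.0, 0.672, 0.74, 0.0]
wrist_force: [0.7, -1.1, -0.1]
finger_gap: 0.239
gripper_force: 0.0
```

>>> servo_tool:
  moves:
    - [-0.4, 0, 0, 0, 0, 0, 0]
    - [-0.4, 0, 0, 0, 0, 0, 0]
    - [-0.4, 0, 0, 0, 0, 0, 0]

```text
t: 10.45
tcp_pos: [642.2, -222.8, 185.9]
orientation: [-0.001, 0.673, 0.74, -0.0]
wrist_force: [-0.1, -0.8, 0.0]
finger_gap: 0.499
gripper_force: 0.0
```

```bash
python3 - <<'E'
from h import *
s,W=wrist('w9');M=s['mount']
o,d=ray(s,1,1,M)
r=big(mask(s,(0,150,80),(8,255,255),(280,140,360,260))); print(cen(r),cv2.boundingRect(r))
for z in (88,82): print(z,onz(s,*cen(r),z,W))
m=mask(s,(20,140,60),(36,255,255),(262,110,380,200))
for v in range(150,180,2):
    u=np.nonzero(m[v])[0]; print(v,(u.min(),u.max()) if len(u) else None,end=' ')
p=s['pixels'].astype(int)
for u in (270,275,365,370):
    c=p[120:200,u]; k=c[:,0]-c[:,1]; print(u,120+np.argmax(k),k.max())
E
```

```text
t 10.45 tcp [ 642.2 -222.8  185.9] x ang 95.45 tilt 0.09 gap 0.499 j [-0.35  0.56  1.45  0.    1.14 -0.45] F [-0.1 -0.8  0. ]
(319.8627800912155, 176.6393020027761) (304, 160, 33, 34)
88 [ 638.67847779 -186.28770412   88.        ]
82 [ 638.78783876 -187.37583664   82.        ]
150 (np.int64(264), np.int64(351)) 152 (np.int64(264), np.int64(351)) 154 (np.int64(262), np.int64(351)) 156 (np.int64(264), np.int64(350)) 158 (np.int64(262), np.int64(350)) 160 (np.int64(262), np.int64(350)) 162 (np.int64(263), np.int64(350)) 164 (np.int64(262), np.int64(350)) 166 (np.int64(263), np.int64(350)) 168 (np.int64(262), np.int64(350)) 170 (np.int64(262), np.int64(350)) 172 (np.int64(262), np.int64(350)) 174 (np.int64(262), np.int64(350)) 176 (np.int64(262), np.int64(350)) 178 (np.int64(262), np.int64(350)) 270 130 163
275 130 165
365 130 169
370 130 169
```

>>> servo_tool:
  moves:
    - [-0.4, 0, 0, 0, 0, 0, 0]
    - [-0.4, 0, 0, 0, 0, 0, 0]
    - [-0.4, 0, 0, -0.03, 0, 0, 0]
    - [-0.4, 0, 0, -0.06, 0, 0, 0]
    - [-0.4, 0, 0, -0.0785, 0, 0, 0]

```text
t: 11.0
tcp_pos: [641.6, -222.2, 106.2]
orientation: [-0.001, 0.672, 0.74, -0.0]
wrist_force: [0.4, -0.5, 0.1]
finger_gap: 0.7
gripper_force: 0.0
```

>>> servo_tool:
  moves:
    - [0.9, 0, 0, 0, 0, 0, 0]
    - [0.9, 0, 0, 0, 0, 0, 0]
    - [0.9, 0, 0, 0, 0, 0, 0]
    - [0.9, 0, 0, 0, 0, 0, 0]
    - [0.9, 0, 0, 0, 0, 0, 0]
  grip_force: 30

```text
t: 11.5
tcp_pos: [642.7, -223.1, 109.9]
orientation: [0.001, 0.672, 0.74, 0.0]
wrist_force: [-1.7, 0.4, 5.6]
finger_gap: 0.438
gripper_force: 30.0
```

>>> servo_tool:
  moves:
    - [0.9, -0.0005, 0.005, 0.001, 0, 0, 0]
    - [0.9, -0.0005, 0.006, 0.01, 0, 0, 0]
    - [0.9, -0.0005, 0.006, 0.03, 0, 0, 0]
    - [0.9, -0.0005, 0.006, 0.06, 0, 0, 0]
    - [0.9, -0.0005, 0.006, 0.08, 0, 0, 0]

```text
t: 12.0
tcp_pos: [641.9, -216.0, 188.5]
orientation: [-0.001, 0.673, 0.74, 0.0]
wrist_force: [0.9, -0.5, -7.8]
finger_gap: 0.438
gripper_force: 30.0
```

>>> servo_tool:
  moves:
    - [0.9, -0.048, 0.005, 0, 0, 0, 0.5]
    - [0.9, -0.096, 0.01, 0, 0, 0, 0.5]
    - [0.9, -0.144, 0.015, 0, 0, 0, 0.5]
    - [0.9, -0.192, 0.02, 0, 0, 0, 0.5]
    - [0.9, -0.239, 0.025, 0, 0, 0, 0.5]

```text
t: 12.5
tcp_pos: [400.2, -190.4, 187.4]
orientation: [-0.001, 0.669, 0.743, -0.0]
wrist_force: [-0.1, -0.8, -7.4]
finger_gap: 0.436
gripper_force: 30.0
```

>>> servo_tool:
  moves:
    - [0.9, -0.0097, 0.0036, 0, 0, 0, 0]
    - [0.9, -0.0097, 0.0036, 0, 0, 0, 0]
    - [0.9, -0.0097, 0.0036, 0, 0, 0, 0]

```text
t: 12.8
tcp_pos: [394.1, -188.2, 188.5]
orientation: [0.001, 0.669, 0.743, 0.001]
wrist_force: [0.1, -0.6, -7.9]
finger_gap: 0.435
gripper_force: 30.0
```

```bash
python3 - <<'E'
from h import *
s,W=wrist('w10')
cr=mask(s,(8,60,60),(20,220,230),(250,60,400,300)); v,u=np.nonzero(cr); print(u.min(),u.max(),v.min(),v.max())
M=s['mount']
r=big(mask(s,(0,150,80),(8,255,255),(280,140,360,260))); o,d=ray(s,*cen(r),M); print(cen(r),o+d*(28-o[2])/d[2],cv2.boundingRect(r))
E
```

```text
t 12.8 tcp [ 394.1 -188.2  188.5] x ang 95.96 tilt 0.11 gap 0.435 j [-0.47  0.21  2.02  0.    0.91 -0.58] F [ 0.1 -0.6 -7.9]
271 399 117 297
(319.1395122681029, 209.6517803710353) [36.63414127 -0.3295289  28.        ] (293, 182, 54, 56)
```

View pics/w10.png

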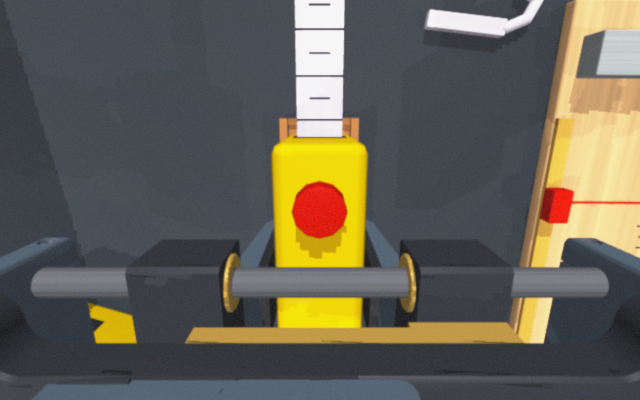

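>>> servo_tool:
  moves:
    - [0.9, -0.0005, 0, -0.03, 0, 0, 0]
    - [0.9, -0.0005, 0, -0.055, 0, 0, 0]
    - [0.9, -0.0005, 0, -0.07, 0, 0, 0]
    - [0.9, -0.0005, 0, -0.077, 0, 0, 0]
    - [0.9, -0.0005, 0, -0.08, 0, 0, 0]

```text
t: 13.35
tcp_pos: [393.8, -188.4, 107.7]
orientation: [-0.0, 0.669, 0.743, 0.0]
wrist_force: [-0.4, -0.4, -8.6]
finger_gap: 0.439
gripper_force: 30.0
```

>>> servo_tool:
  moves:
    - [0.9, 0, 0, -0.002, 0, 0, 0]
    - [0.9, 0, 0, -0.004, 0, 0, 0]
    - [0.9, 0, 0, -0.004, 0, 0, 0]

```text
t: 13.65
tcp_pos: [393.2, -188.4, 104.7]
orientation: [0.001, 0.669, 0.743, 0.0]
wrist_force: [-0.6, -0.1, -8.4]
finger_gap: 0.436
gripper_force: 30.0
```

>>> servo_tool:
  moves:
    - [0.9, 0, 0, -0.001, 0, 0, 0]
    - [0.9, 0, 0, -0.0015, 0, 0, 0]
    - [0.9, 0, 0, -0.0015, 0, 0, 0]
  grip_force: 10

```text
t: 13.95
tcp_pos: [393.2, -188.4, 103.9]
orientation: [0.001, 0.669, 0.743, 0.0]
wrist_force: [-2.1, 0.5, 6.0]
finger_gap: 0.437
gripper_force: 10.0
```

>>> servo_tool:
  moves:
    - [0, 0, 0, 0, 0, 0, 0]
    - [-0.4, 0, 0, 0, 0, 0, 0]
    - [-0.4, 0, 0, 0, 0, 0, 0]
    - [-0.4, 0, 0, 0, 0, 0, 0]
    - [-0.4, 0, 0, 0, 0, 0, 0]

```text
t: 14.45
tcp_pos: [392.9, -188.2, 102.7]
orientation: [0.0, 0.669, 0.743, 0.0]
wrist_force: [-0.4, 0.1, 0.1]
finger_gap: 0.699
gripper_force: 0.0
```

>>> servo_tool:
  moves:
    - [-0.4, 0, 0, 0.04, 0, 0, 0]
    - [-0.4, 0, 0, 0.09, 0, 0, 0]
    - [-0.4, 0, 0, 0.14, 0, 0, 0]
    - [-1, 0, 0, 0.187, 0, 0, 0]
    - [-1, 0, 0, 0.187, 0, 0, 0]

```text
t: 14.95
tcp_pos: [395.4, -189.5, 296.0]
orientation: [0.007, 0.669, 0.743, 0.002]
wrist_force: [0.2, -0.3, -1.0]
finger_gap: 0.845
gripper_force: 0.0
```

```bash
python3 - <<'E'
from h import *
s,W=wrist('w11'); save('top','top11'); save('side','side11')
g=lambda u,v,z:onz(s,u,v,z,W)
y=big(mask(s,(22,150,120),(34,255,255),(270,100,390,240)))
q=np.array([g(*p[0],66)[:2] for p in y],np.float32); print('case',cv2.minAreaRect(q), cv2.boundingRect(y))
r=big(mask(s,(0,150,80),(8,255,255),(280,100,380,190))); print('button',cen(r),g(*cen(r),76),cv2.boundingRect(r))
cr=mask(s,(8,60,60),(20,220,230),(270,90,385,245)); c=np.vstack(cv2.findContours(cr,0,1)[0]); q=np.array([g(*p[0],18)[:2] for p in c],np.float32); print('cradle',cv2.minAreaRect(q))
w=big(mask(s,(0,0,170),(180,60,255),(295,0,360,114))); print('blade',cv2.boundingRect(w))
t=load('top11')['pixels'][:,:,::-1]
cv2.imwrite('pics/c11.png',np.vstack([cv2.resize(s['pixels'][:260,200:460,::-1],(520,520))[:,:,:][:300],cv2.resize(t[100:225,140:400],(520,250),interpolation=cv2.INTER_CUBIC)]))
E
```

```text
t 14.95 tcp [ 395.4 -189.5  296. ] x ang 95.97 tilt 0.82 gap 0.845 j [-0.47  0.09  1.85  0.    1.18 -0.58] F [ 0.2 -0.3 -1. ]
case ((392.3763122558594, -185.44769287109375), (39.04094696044922, 118.29913330078125), 5.935871601104736) (294, 122, 41, 117)
button (314.0270700636943, 150.99575371549892) [ 389.0272042  -152.84039249   76.        ] (304, 140, 21, 22)
cradle ((393.84796142578125, -191.26803588867188), (63.26511764526367, 146.8307647705078), 6.095660209655762)
blade (302, 0, 24, 114)
```

View pics/c11.png

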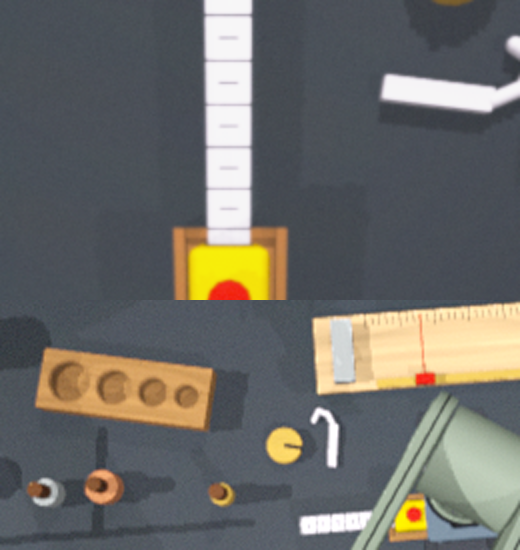

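The rule lies in the cradle with about 80 mm of blade drawn. The three plugs still stand at crop (47,491), (103,487) and (222,493). Now the plugs.

>>> servo_tool:
  moves:
    - [-1, 0.014, 0.043, 0.005, 0, 0, 0]
    - [-1, 0.028, 0.086, 0.01, 0, 0, 0]
    - [-1, 0.042, 0.129, 0.015, 0, 0, 0]
    - [-1, 0.056, 0.172, 0.02, 0, 0, 0]
    - [-1, 0.07, 0.215, 0.025, 0, 0, 0]

```text
t: 15.6
tcp_pos: [462.3, 28.5, 312.8]
orientation: [-0.001, 0.669, 0.743, -0.002]
wrist_force: [0.9, 0.1, 0.7]
finger_gap: 1.002
gripper_force: 0.0
```

>>> servo_tool:
  moves:
    - [-1, 0.014, 0.043, 0.01, 0, 0, 0]
    - [-1, 0.027, 0.085, 0.015, 0, 0, 0]
    - [-1, 0.027, 0.085, 0.015, 0, 0, 0]
    - [-1, 0.027, 0.085, 0.015, 0, 0, 0]

```text
t: 16.0
tcp_pos: [489.3, 112.3, 327.5]
orientation: [-0.001, 0.668, 0.744, -0.002]
wrist_force: [-0.1, -0.1, 0.4]
finger_gap: 1.003
gripper_force: 0.0
```

```bash
python3 - <<'E'
from h import *
s,W=wrist('w12')
g=lambda u,v,z:onz(s,u,v,z,W)
for n,p,z in [('h0',(553,168,36),36),('h1',(558,216,36),36),('h2',(564,271,36),36),('br',(418,115,68),68),('cu',(421,280,68),68),('st',(412,360,68),68)]: print(n,np.round(proj(s,p,W)))
hsv=cv2.cvtColor(np.ascontiguousarray(s['pixels']),cv2.COLOR_RGB2HSV)
for p in [(553,168,36),(575,192,36),(418,115,68),(421,280,68)]:
    u,v=np.round(proj(s,p,W)).astype(int); print(p,hsv[v,u],s['pixels'][v,u])
E
```

```text
t 16.0 tcp [489.3 112.3 327.5] x ang 96.1 tilt 0.28 gap 1.003 j [ 0.2   0.18  1.66 -0.    1.3   0.1 ] F [-0.1 -0.1  0.4]
h0 [381. 136.]
h1 [392.  92.]
h2 [406.  39.]
br [256. 173.]
cu [268.   4.]
st [264. -97.]
(553, 168, 36) [ 15 151 206] [206 143  84]
(575, 192, 36) [ 22 128 247] [247 212 123]
(418, 115, 68) [ 11 154 184] [184 114  73]
(421, 280, 68) [ 11 149 186] [186 118  77]
```

View pics/w12.png

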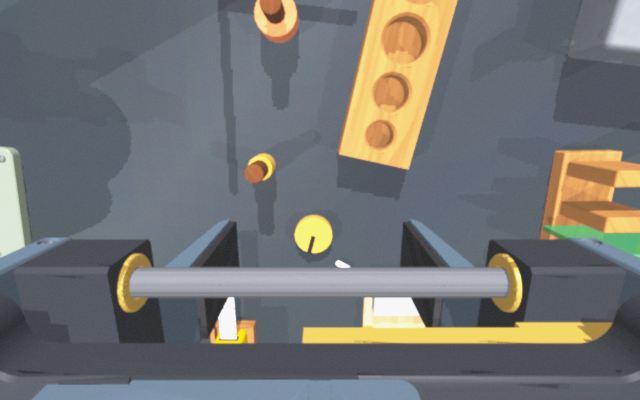

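View: brass grip top (256,173), hole0 (379,134), hole1 (391,91), hole2 (405,38). These match the positions from the top camera. Grasping brass.

>>> servo_tool:
  moves:
    - [-1, -0.036, 0.001, -0.03, 0, 0, 0]
    - [-1, -0.072, 0.002, -0.06, 0, 0, 0]
    - [-1, -0.072, 0.002, -0.105, 0, 0, 0]
    - [-1, -0.072, 0.002, -0.15, 0, 0, 0]
    - [-1, -0.072, 0.002, -0.18, 0, 0, 0]

```text
t: 16.55
tcp_pos: [415.3, 111.8, 147.0]
orientation: [-0.001, 0.67, 0.742, -0.002]
wrist_force: [0.5, -0.2, -0.8]
finger_gap: 1.001
gripper_force: 0.0
```

>>> servo_tool:
  moves:
    - [-1, 0, 0, -0.02, 0, 0, 0]
    - [-1, 0, 0, -0.033, 0, 0, 0]
    - [0, 0, 0, -0.033, 0, 0, 0]
    - [1, 0, 0, -0.033, 0, 0, 0]
    - [1, 0, 0, -0.033, 0, 0, 0]
  grip_force: 15

```text
t: 17.05
tcp_pos: [418.1, 113.3, 117.4]
orientation: [0.0, 0.67, 0.743, 0.001]
wrist_force: [-0.7, 0.7, -0.2]
finger_gap: 0.768
gripper_force: 0.0
```

>>> servo_tool:
  moves:
    - [1, 0, 0, 0, 0, 0, 0]
    - [1, 0, 0, 0, 0, 0, 0]
    - [1, 0, 0, 0, 0, 0, 0]
    - [1, 0, 0, 0, 0, 0, 0]
    - [1, 0, 0, 0, 0, 0, 0]

```text
t: 17.55
tcp_pos: [417.8, 113.8, 116.8]
orientation: [0.0, 0.669, 0.743, 0.0]
wrist_force: [-0.2, 0.6, -0.4]
finger_gap: 0.333
gripper_force: 0.0
```

>>> servo_tool:
  moves:
    - [1, 0, 0, 0, 0, 0, 0]
    - [1, 0, 0, 0, 0, 0, 0]
    - [1, 0, 0, 0, 0, 0, 0]
    - [1, 0, 0, 0, 0, 0, 0]
    - [1, 0, 0, 0, 0, 0, 0]
  grip_force: 20

```text
t: 18.05
tcp_pos: [417.6, 113.7, 116.7]
orientation: [-0.0, 0.669, 0.743, -0.0]
wrist_force: [-0.2, -0.3, 0.1]
finger_gap: 0.235
gripper_force: 20.0
```

>>> servo_tool:
  moves:
    - [1, 0, 0, 0.025, 0, 0, 0]
    - [1, 0.03, -0.002, 0.05, 0, 0, 0]
    - [1, 0.07, -0.004, 0.05, 0, 0, 0]
    - [1, 0.11, -0.005, 0.05, 0, 0, 0]
    - [1, 0.141, -0.006, 0.05, 0, 0, 0]

```text
t: 18.55
tcp_pos: [561.2, 107.7, 166.8]
orientation: [0.001, 0.669, 0.743, 0.001]
wrist_force: [-0.9, -0.3, -1.8]
finger_gap: 0.239
gripper_force: 19.9
```

>>> servo_tool:
  moves:
    - [1, 0, 0, 0, 0, 0, 0]
    - [1, 0, 0, 0, 0, 0, 0]

```text
t: 18.75
tcp_pos: [558.5, 107.6, 165.8]
orientation: [-0.001, 0.669, 0.743, -0.001]
wrist_force: [-0.2, 0.8, -1.6]
finger_gap: 0.238
gripper_force: 20.0
```

```bash
python3 - <<'E'
from h import *
s,W=wrist('w13'); M=s['mount']
print('expected hole0',proj(s,(553,168,36),W),'plug in hand top-metal',proj(s,[0,0,84.8],M),'bottom',proj(s,[0,0,116.8],M))
im=s['pixels']; hsv=cv2.cvtColor(np.ascontiguousarray(im),cv2.COLOR_RGB2HSV)
u,v=np.round(proj(s,(553,168,36),W)).astype(int)
print('col',[tuple(hsv[y,u]) for y in range(v-36,v+60,6)]);print('row',[tuple(hsv[v,x]) for x in range(u-60,u+61,8)])
E
```

```text
t 18.75 tcp [558.5 107.6 165.8] x ang 95.95 tilt 0.12 gap 0.238 j [0.17 0.42 1.76 0.   0.97 0.07] F [-0.2  0.8 -1.6]
expected hole0 [321.18183949 131.9783781 ] plug in hand top-metal [319.72841129 243.23165997] bottom [319.64505391 225.24380135]
col [(np.uint8(19), np.uint8(136), np.uint8(245)), (np.uint8(19), np.uint8(140), np.uint8(244)), (np.uint8(14), np.uint8(144), np.uint8(195)), (np.uint8(15), np.uint8(153), np.uint8(215)), (np.uint8(14), np.uint8(152), np.uint8(215)), (np.uint8(14), np.uint8(153), np.uint8(212)), (np.uint8(14), np.uint8(153), np.uint8(211)), (np.uint8(14), np.uint8(148), np.uint8(213)), (np.uint8(14), np.uint8(150), np.uint8(212)), (np.uint8(14), np.uint8(152), np.uint8(195)), (np.uint8(17), np.uint8(139), np.uint8(241)), (np.uint8(16), np.uint8(142), np.uint8(240)), (np.uint8(19), np.uint8(133), np.uint8(246)), (np.uint8(20), np.uint8(132), np.uint8(246)), (np.uint8(111), np.uint8(36), np.uint8(99)), (np.uint8(107), np.uint8(42), np.uint8(97))]
row [(np.uint8(19), np.uint8(134), np.uint8(245)), (np.uint8(22), np.uint8(132), np.uint8(246)), (np.uint8(22), np.uint8(124), np.uint8(247)), (np.uint8(23), np.uint8(124), np.uint8(247)), (np.uint8(17), np.uint8(145), np.uint8(240)), (np.uint8(14), np.uint8(149), np.uint8(206)), (np.uint8(14), np.uint8(148), np.uint8(219)), (np.uint8(14), np.uint8(150), np.uint8(217)), (np.uint8(14), np.uint8(153), np.uint8(209)), (np.uint8(14), np.uint8(150), np.uint8(190)), (np.uint8(14), np.uint8(147), np.uint8(193)), (np.uint8(22), np.uint8(127), np.uint8(247)), (np.uint8(22), np.uint8(126), np.uint8(247)), (np.uint8(19), np.uint8(136), np.uint8(245)), (np.uint8(21), np.uint8(133), np.uint8(246)), (np.uint8(21), np.uint8(126), np.uint8(247))]
```

```bash
cat >> h.py <<'E'
def hole(s,W,guess,d,ext=30):
    """mouth circle at z=36: dark-wood region around the guess, mapped to the plane"""
    u,v=np.round(proj(s,guess,W)).astype(int)
    hsv=cv2.cvtColor(np.ascontiguousarray(s['pixels']),cv2.COLOR_RGB2HSV)
    m=((hsv[:,:,2]<229)&(hsv[:,:,1]>100)).astype(np.uint8); m=cv2.morphologyEx(m,cv2.MORPH_OPEN,np.ones((3,3)))
    n,l,st,c=cv2.connectedComponentsWithStats(m,connectivity=4); k=l[v,u]
    ct=big((l==k).astype(np.uint8)); q=np.array([onz(s,p[0][0],p[0][1],36,W)[:2] for p in ct],np.float32)
    (c,r),e=cv2.minEnclosingCircle(q),cv2.fitEllipse(q); print('hole px',cv2.boundingRect(ct),'circ',np.round(c,1),round(2*r,1),'ell',np.round(e[0],1),np.round(e[1],1),'want d',d); return np.array(e[0])
E
python3 - <<'E'
from h import *
s=load('w13');W=np.load('pics/w13_T.npy');M=s['mount']
c=hole(s,W,(553,168,36),32)
hsv=cv2.cvtColor(np.ascontiguousarray(s['pixels']),cv2.COLOR_RGB2HSV)
for v in range(190,270,4): print(v,tuple(map(int,hsv[v,320])),end=' ')
print()
for v in (205,215,225,235,245,255):
    r=hsv[v,260:380]; k=np.nonzero((r[:,1]>90)&(r[:,0]<35))[0]+260; print(v,(k.min(),k.max(),len(k)) if len(k) else None)
for z,rad in ((84.8,15),(116.8,15)):
    print(z,[np.round(proj(s,p,M),1) for p in ([rad,0,z],[0,-rad,z],[0,rad,z])])
E
```

```text
hole px (295, 104, 49, 50) circ [551.9 169.6] 34.0 ell [551.7 170. ] [32.  32.4] want d 32
190 (107, 36, 98) 194 (110, 39, 98) 198 (112, 38, 101) 202 (16, 46, 122) 206 (25, 153, 245) 210 (25, 152, 246) 214 (25, 153, 246) 218 (30, 133, 247) 222 (29, 138, 247) 226 (14, 155, 161) 230 (11, 145, 144) 234 (11, 147, 144) 238 (11, 151, 145) 242 (11, 146, 148) 246 (11, 147, 146) 250 (11, 152, 181) 254 (11, 149, 174) 258 (11, 151, 166) 262 (11, 146, 169) 266 (10, 119, 159) 
205 (np.int64(309), np.int64(329), 21)
215 (np.int64(299), np.int64(338), 40)
225 (np.int64(299), np.int64(339), 41)
235 (np.int64(299), np.int64(340), 42)
245 (np.int64(300), np.int64(338), 39)
255 (np.int64(264), np.int64(374), 56)
84.8 [array([319.7, 218.4]), array([293.7, 243.2]), array([345.7, 243.2])]
116.8 [array([319.6, 203.7]), array([297.3, 225.3]), array([342. , 225.2])]
```

>>> servo_tool:
  moves:
    - [1, -0.003, 0.03, 0, 0, 0, 0]
    - [1, -0.0066, 0.0613, 0, 0, 0, 0]
    - [1, -0.0066, 0.0613, 0, 0, 0, 0]
    - [1, -0.0066, 0.0613, 0, 0, 0, 0]
    - [1, -0.0066, 0.0613, -0.008, 0, 0, 0]

```text
t: 19.3
tcp_pos: [552.1, 168.7, 159.5]
orientation: [0.001, 0.669, 0.743, 0.001]
wrist_force: [0.2, -0.9, -1.6]
finger_gap: 0.236
gripper_force: 20.0
```

>>> servo_tool:
  moves:
    - [1, 0, 0, 0, 0, 0, 0]
    - [1, 0, 0, 0, 0, 0, 0]

```text
t: 19.5
tcp_pos: [551.9, 168.2, 158.3]
orientation: [-0.0, 0.67, 0.743, -0.001]
wrist_force: [0.6, -0.4, -1.1]
finger_gap: 0.238
gripper_force: 20.0
```

```bash
python3 - <<'E'
from h import *
s,W=wrist('w14')
print(proj(s,(551.8,169.8,36),W))
E
```

```text
t 19.5 tcp [551.9 168.2 158.3] x ang 95.91 tilt 0.07 gap 0.238 j [ 0.28  0.44  1.75 -0.    0.96  0.17] F [ 0.6 -0.4 -1.1]
[319.93948532 220.45154535]
```

>>> servo_tool:
  moves:
    - [1, 0, 0.0005, 0, 0, 0, 0]
    - [1, 0, 0.0005, -0.004, 0, 0, 0]
    - [1, 0, 0.0005, -0.007, 0, 0, 0]
    - [1, 0, 0.0005, -0.01, 0, 0, 0]
    - [1, 0, 0.0005, -0.01, 0, 0, 0]

```text
t: 20.05
tcp_pos: [552.8, 169.1, 151.9]
orientation: [0.001, 0.669, 0.743, 0.001]
wrist_force: [-4.2, -4.1, 17.1]
finger_gap: 0.233
gripper_force: 20.0
```

>>> servo_tool:
  moves:
    - [1, 0, 0, 0.003, 0, 0, 0]
    - [1, -0.001, -0.0005, 0.003, 0, 0, 0]
    - [1, -0.001, -0.0005, 0, 0, 0, 0]
    - [1, -0.001, -0.0005, -0.003, 0, 0, 0]
    - [1, -0.001, -0.0005, -0.003, 0, 0, 0]

```text
t: 20.55
tcp_pos: [552.4, 168.2, 149.6]
orientation: [0.002, 0.669, 0.743, 0.001]
wrist_force: [-3.0, -5.2, 23.1]
finger_gap: 0.233
gripper_force: 20.1
```

>>> servo_tool:
  moves:
    - [1, 0, 0, 0.005, 0, 0, 0]
    - [1, 0, 0, 0.017, 0, 0, 0]
    - [1, 0.003, -0.03, 0.017, 0, 0, 0]
    - [1, 0.0065, -0.06, 0.017, 0, 0, 0]
    - [1, 0.0065, -0.06, 0.017, 0, 0, 0]

```text
t: 21.05
tcp_pos: [557.7, 106.5, 162.4]
orientation: [0.0, 0.67, 0.742, -0.001]
wrist_force: [-0.4, 0.9, -2.1]
finger_gap: 0.234
gripper_force: 20.0
```

>>> servo_tool:
  moves:
    - [1, 0, 0, 0, 0, 0, 0]
    - [1, 0, 0, 0, 0, 0, 0]

```text
t: 21.25
tcp_pos: [557.6, 109.7, 162.5]
orientation: [-0.0, 0.669, 0.743, -0.0]
wrist_force: [-0.4, -0.1, -0.9]
finger_gap: 0.239
gripper_force: 20.0
```

```bash
cat >> h.py <<'E'
def hand(s,rad,zb,lo=0,hi=0):
    """column profile of plug in hand: rows of bottom-front and top-front edge -> tool x; widths -> tool y"""
    M=s['mount']; p=s['pixels']; hsv=cv2.cvtColor(np.ascontiguousarray(p),cv2.COLOR_RGB2HSV)
    for v in range(180,250): print(v,*map(int,p[v,320]),end=' | ')
    print()
    for z in (zb-32,zb): print(z,'front row x=-2..2',[round(float(proj(s,[rad+x,0,z],M)[1]),1) for x in (-2,-1,0,1,2)])
E
python3 - <<'E'
from h import *
s,W=wrist('w15')
hole(s,W,(551.8,169.8,36),32)
hand(s,15,116.7)
p=s['pixels'].astype(int)
for v in (206,210,214): print(v,[(u,*p[v,u]) for u in list(range(296,314,2))],[(u,*p[v,u]) for u in range(326,346,2)])
E
```

```text
t 21.25 tcp [557.6 109.7 162.5] x ang 95.99 tilt 0.04 gap 0.239 j [0.17 0.42 1.76 0.   0.96 0.07] F [-0.4 -0.1 -0.9]
hole px (296, 107, 49, 51) circ [552.1 169.7] 34.1 ell [551.8 170. ] [32.1 32.5] want d 32
180 245 200 115 | 181 244 192 113 | 182 220 160 110 | 183 114 100 102 | 184 85 91 101 | 185 84 86 98 | 186 84 89 98 | 187 84 88 99 | 188 84 90 100 | 189 82 88 98 | 190 85 89 98 | 191 84 90 100 | 192 80 88 99 | 193 85 91 100 | 194 84 90 100 | 195 83 88 99 | 196 80 89 100 | 197 84 90 100 | 198 87 91 100 | 199 81 88 97 | 200 99 96 99 | 201 179 146 100 | 202 240 208 99 | 203 246 223 97 | 204 246 225 99 | 205 246 223 99 | 206 246 224 100 | 207 246 225 100 | 208 246 228 106 | 209 246 225 99 | 210 246 225 102 | 211 246 227 101 | 212 246 225 100 | 213 246 226 100 | 214 246 228 103 | 215 246 228 103 | 216 246 228 101 | 217 247 230 103 | 218 247 240 111 | 219 247 244 120 | 220 247 242 112 | 221 247 240 113 | 222 247 239 110 | 223 247 239 110 | 224 247 238 110 | 225 247 237 107 | 226 245 218 93 | 227 195 137 72 | 228 152 98 64 | 229 145 90 61 | 230 148 95 65 | 231 146 92 61 | 232 147 94 62 
[... 2587 characters left out ...]
nt64(244), np.int64(215), np.int64(96)), (308, np.int64(244), np.int64(216), np.int64(94)), (310, np.int64(245), np.int64(222), np.int64(99)), (312, np.int64(246), np.int64(222), np.int64(97))] [(326, np.int64(245), np.int64(222), np.int64(97)), (328, np.int64(245), np.int64(218), np.int64(96)), (330, np.int64(244), np.int64(216), np.int64(95)), (332, np.int64(242), np.int64(213), np.int64(94)), (334, np.int64(240), np.int64(208), np.int64(90)), (336, np.int64(239), np.int64(202), np.int64(90)), (338, np.int64(227), np.int64(184), np.int64(88)), (340, np.int64(103), np.int64(99), np.int64(101)), (342, np.int64(82), np.int64(90), np.int64(99)), (344, np.int64(84), np.int64(88), np.int64(98))]
```

>>> servo_tool:
  moves:
    - [1, -0.0025, 0.03, 0, 0, 0, 0]
    - [1, -0.0049, 0.0584, 0, 0, 0, 0]
    - [1, -0.0049, 0.0584, 0, 0, 0, 0]
    - [1, -0.0049, 0.0584, -0.004, 0, 0, 0]
    - [1, -0.0049, 0.0584, -0.006, 0, 0, 0]

```text
t: 21.8
tcp_pos: [552.4, 167.4, 156.2]
orientation: [-0.0, 0.669, 0.743, -0.0]
wrist_force: [-0.4, 0.2, -1.6]
finger_gap: 0.238
gripper_force: 20.0
```

>>> servo_tool:
  moves:
    - [1, 0, 0, 0, 0, 0, 0]
    - [1, 0, 0, 0, 0, 0, 0]
    - [1, 0, 0, -0.002, 0, 0, 0]
    - [1, 0, 0, -0.004, 0, 0, 0]
    - [1, 0, 0, -0.005, 0, 0, 0]

```text
t: 22.3
tcp_pos: [552.7, 167.3, 151.5]
orientation: [-0.0, 0.669, 0.743, -0.0]
wrist_force: [0.2, -0.2, -1.9]
finger_gap: 0.241
gripper_force: 20.0
```

>>> servo_tool:
  moves:
    - [1, 0, 0, -0.001, 0, 0, 0]
    - [1, 0, 0, -0.002, 0, 0, 0]
    - [1, 0, 0, -0.002, 0, 0, 0]

```text
t: 22.6
tcp_pos: [552.9, 167.4, 150.1]
orientation: [0.0, 0.669, 0.743, 0.0]
wrist_force: [0.0, -0.2, -0.2]
finger_gap: 0.236
gripper_force: 20.0
```

>>> servo_tool:
  moves:
    - [1, 0, 0, -0.002, 0, 0, 0]
    - [1, 0, 0, -0.003, 0, 0, 0]
    - [1, 0, 0, -0.004, 0, 0, 0]
    - [1, 0, 0, -0.005, 0, 0, 0]
    - [1, 0, 0, -0.005, 0, 0, 0]

```text
t: 23.1
tcp_pos: [553.2, 166.6, 148.7]
orientation: [0.001, 0.669, 0.743, 0.0]
wrist_force: [-4.9, -5.8, 21.2]
finger_gap: 0.236
gripper_force: 20.1
```

>>> servo_tool:
  moves:
    - [1, 0, 0, 0.004, 0, 0, 0]
    - [1, 0, 0, 0.012, 0, 0, 0]
    - [1, 0.002, -0.018, 0.012, 0, 0, 0]
    - [1, 0.0037, -0.036, 0.012, 0, 0, 0]
    - [1, 0.0037, -0.036, 0.012, 0, 0, 0]

```text
t: 23.6
tcp_pos: [556.6, 130.2, 156.6]
orientation: [0.0, 0.67, 0.742, -0.0]
wrist_force: [1.4, 0.0, -1.7]
finger_gap: 0.236
gripper_force: 20.0
```

>>> servo_tool:
  moves:
    - [1, 0, 0, 0, 0, 0, 0]
    - [1, 0, 0, 0, 0, 0, 0]
    - [1, 0, 0, 0, 0, 0, 0]

```text
t: 23.9
tcp_pos: [556.5, 132.1, 156.6]
orientation: [-0.0, 0.669, 0.743, 0.0]
wrist_force: [-0.1, -0.3, -2.8]
finger_gap: 0.233
gripper_force: 20.0
```

```bash
python3 - <<'E'
from h import *
s,W=wrist('w16')
hole(s,W,(551.8,169.8,36),32)
p=s['pixels'].astype(int)
print([(v,*p[v,320].tolist()) for v in range(168,232)])
for v in (206,210,214): print(v,[(u,*p[v,u].tolist()) for u in list(range(294,312,2))],[(u,*p[v,u].tolist()) for u in range(328,346,2)])
E
```

```text
t 23.9 tcp [556.5 132.1 156.6] x ang 96.01 tilt 0.01 gap 0.233 j [0.21 0.43 1.76 0.   0.95 0.11] F [-0.1 -0.3 -2.8]
hole px (294, 143, 50, 51) circ [551.9 170. ] 34.0 ell [551.8 170.4] [31.7 32.8] want d 32
[(168, 205, 142, 84), (169, 207, 143, 84), (170, 204, 138, 80), (171, 205, 139, 83), (172, 207, 143, 84), (173, 206, 141, 85), (174, 205, 140, 84), (175, 205, 138, 85), (176, 205, 139, 82), (177, 205, 139, 85), (178, 205, 142, 84), (179, 205, 139, 85), (180, 203, 140, 84), (181, 202, 139, 83), (182, 198, 136, 81), (183, 192, 132, 80), (184, 188, 129, 77), (185, 191, 132, 80), (186, 210, 145, 87), (187, 224, 156, 96), (188, 222, 156, 92), (189, 228, 163, 96), (190, 229, 165, 99), (191, 227, 161, 97), (192, 224, 156, 93), (193, 226, 158, 93), (194, 237, 175, 102), (195, 245, 200, 116), (196, 245, 201, 117), (197, 245, 199, 116), (198, 245, 195, 114), (199, 243, 191, 110), (200, 239, 178, 105), (201, 238, 193, 94), (202, 245, 220, 94), (203, 246, 223, 100), (204, 245, 223, 97), (205, 246, 224, 98), (206, 246, 223, 98), (207, 246, 224, 100), (208, 246, 223, 99), (209, 246, 225, 104), 
[... 941 characters left out ...]
00, 242, 193, 106), (302, 237, 197, 86), (304, 239, 202, 91), (306, 241, 209, 94), (308, 243, 213, 95), (310, 244, 218, 94)] [(328, 244, 216, 93), (330, 243, 214, 94), (332, 241, 210, 90), (334, 239, 202, 87), (336, 238, 197, 90), (338, 239, 182, 99), (340, 239, 178, 100), (342, 240, 179, 105), (344, 240, 181, 103)]
214 [(294, 79, 85, 97), (296, 83, 88, 96), (298, 152, 127, 87), (300, 233, 192, 85), (302, 238, 201, 87), (304, 240, 207, 87), (306, 242, 210, 92), (308, 244, 217, 92), (310, 245, 219, 96)] [(328, 243, 214, 89), (330, 243, 214, 92), (332, 241, 208, 90), (334, 238, 203, 89), (336, 237, 198, 89), (338, 234, 191, 88), (340, 239, 180, 104), (342, 240, 180, 107), (344, 240, 179, 103)]
```

```bash
cat >> h.py <<'E'
from scipy.optimize import least_squares
def arc(s,pts,rad,z=None):
    """bottom disc (tool frame x,y[,z]) from points of its front rim"""
    M=s['mount']
    def f(q):
        zz=z if z else q[2]; r=[]
        for u,v in pts:
            o,d=ray(s,u,v,M); p=o+d*(zz-o[2])/d[2]; r.append(np.hypot(p[0]-q[0],p[1]-q[1])-rad)
        return r
    k=least_squares(f,[0,0,115.][:2 if z else 3]); print('arc',np.round(k.x,2),'rms',round(float(np.sqrt(np.mean(k.fun**2))),2)); return k.x
E
python3 - <<'E'
from h import *
s=load('w16')
P=[(320,200.9),(304.5,206),(332.7,206),(300.8,210),(337.2,210),(298.3,214),(339.3,214)]
arc(s,P,15)
for z in (112,113.5,115,116.7): arc(s,P[:5],15,z)
for zb in (112,113.5,115,116.7):
  print(zb,[(x,round(float(proj(s,[15+x,0,zb-32],s['mount'])[1]),1),round(float(proj(s,[15+x,0,zb],s['mount'])[1]),1)) for x in (0,1,2,3)])
# w13 rows
p=load('w13')['pixels'].astype(int); print([(v,*p[v,320].tolist()) for v in list(range(200,206))+list(range(213,220))])
E
```

```text
arc [  1.34  -0.55 118.63] rms 0.1
arc [ 2.94 -0.52] rms 0.15
arc [ 2.57 -0.52] rms 0.14
arc [ 2.21 -0.53] rms 0.13
arc [ 1.8  -0.53] rms 0.12
112 [(0, 221.1, 205.6), (1, 219.4, 204.1), (2, 217.6, 202.6), (3, 215.9, 201.1)]
113.5 [(0, 220.3, 205.0), (1, 218.5, 203.5), (2, 216.8, 202.0), (3, 215.1, 200.5)]
115 [(0, 219.4, 204.4), (1, 217.7, 202.9), (2, 216.0, 201.5), (3, 214.3, 200.0)]
116.7 [(0, 218.5, 203.7), (1, 216.8, 202.3), (2, 215.1, 200.8), (3, 213.4, 199.3)]
[(200, 84, 87, 100), (201, 86, 89, 97), (202, 122, 112, 100), (203, 213, 169, 100), (204, 244, 219, 100), (205, 245, 219, 94), (213, 246, 223, 100), (214, 246, 222, 98), (215, 246, 224, 101), (216, 246, 229, 98), (217, 247, 240, 112), (218, 247, 245, 118), (219, 247, 243, 114)]
```

>>> servo_tool:
  moves:
    - [1, 0, -0.04, 0, 0, 0, 0]
    - [1, 0, -0.04, -0.02, 0, 0, 0]
    - [1, 0, -0.04, -0.036, 0, 0, 0]
    - [1, 0, -0.04, -0.041, 0, 0, 0]
    - [1, 0, -0.04, -0.043, 0, 0, 0]
  grip_force: 10

```text
t: 24.45
tcp_pos: [556.0, 92.1, 114.6]
orientation: [-0.001, 0.669, 0.743, -0.0]
wrist_force: [-6.3, 1.6, 12.6]
finger_gap: 0.241
gripper_force: 10.0
```

>>> servo_tool:
  moves:
    - [1, 0, 0, -0.001, 0, 0, 0]
    - [0.4, 0, 0, -0.001, 0, 0, 0]
    - [0.2, 0, 0, -0.001, 0, 0, 0]
    - [0.2, 0, 0, -0.001, 0, 0, 0]

```text
t: 24.85
tcp_pos: [556.9, 91.8, 113.1]
orientation: [0.0, 0.669, 0.743, 0.0]
wrist_force: [0.3, -0.3, -0.6]
finger_gap: 0.396
gripper_force: 0.0
```

>>> servo_tool:
  moves:
    - [0.2, 0, 0, 0.002, 0, 0, 0]
    - [1, 0, 0.001, 0.003, 0, 0, 0]
    - [1, 0, 0.001, 0.003, 0, 0, 0]
    - [1, 0, 0.001, 0.003, 0, 0, 0]
    - [1, 0, 0.001, 0.003, 0, 0, 0]
  grip_force: 40

```text
t: 25.35
tcp_pos: [556.4, 92.5, 115.8]
orientation: [-0.0, 0.669, 0.743, 0.0]
wrist_force: [-0.6, 0.6, 0.8]
finger_gap: 0.232
gripper_force: 39.9
```

>>> servo_tool:
  moves:
    - [1, 0, 0, 0.02, 0, 0, 0]
    - [1, 0, 0, 0.042, 0, 0, 0]
    - [1, 0, 0.025, 0.042, 0, 0, 0]
    - [1, 0, 0.025, 0.042, 0, 0, 0]
    - [1, 0, 0.025, 0.042, 0, 0, 0]

```text
t: 25.85
tcp_pos: [556.0, 117.6, 157.2]
orientation: [-0.0, 0.669, 0.743, -0.001]
wrist_force: [-0.6, 0.9, -1.8]
finger_gap: 0.233
gripper_force: 39.9
```

```bash
cat >> h.py <<'E'
def rim(s,rad,zb,bg=True,rows=(4,8,12)):
    """front rim of plug bottom against the dark mat: edge by difference from mat colour; returns tool x,y of the disc"""
    p=s['pixels'].astype(float); d=np.abs(p-np.array([84,89,99.])).sum(2)
    def cross(line,idx):  # half-level crossing
        h=0.5*line.max(); k=np.nonzero(line>h)[0]; return k
    col=d[150:230,320]; 
    k=[i for i in range(75,0,-1) if col[i]>90 and col[i-1]<=90][0]; v0=150+k-1+(90-col[k-1])/(col[k]-col[k-1])
    P=[(320,v0)]
    for r in rows:
        v=int(round(v0))+r; line=d[v]
        a=320
        while line[a-1]>90: a-=1
        b=320
        while line[b+1]>90: b+=1
        P+=[(a-(line[a]-90)/(line[a]-line[a-1]),v),(b+(line[b]-90)/(line[b]-line[b+1]),v)]
    print('rim',np.round(P,1).tolist()); return arc(s,P,rad,zb)
E
python3 - <<'E'
from h import *
s,W=wrist('w17')
hole(s,W,(551.8,170,36),32)
rim(s,15,115.8); rim(load('w13'),15,116.7)
p=s['pixels'].astype(int); print([(v,p[v,320,1]) for v in range(212,222)])
E
```

```text
t 25.85 tcp [556.  117.6 157.2] x ang 96.04 tilt 0.08 gap 0.233 j [ 0.19  0.43  1.77 -0.    0.95  0.08] F [-0.6  0.9 -1.8]
hole px (297, 120, 50, 52) circ [552.  169.9] 34.1 ell [551.8 170.2] [31.9 32.6] want d 32
rim [[320.0, 201.0], [305.7, 205.0], [331.2, 205.0], [300.8, 209.0], [335.7, 209.0], [298.4, 213.0], [338.5, 213.0]]
arc [ 2.   -0.83] rms 0.07
rim [[320.0, 202.2], [306.6, 206.0], [331.3, 206.0], [301.3, 210.0], [335.8, 210.0], [299.1, 214.0], [338.7, 214.0]]
arc [ 0.93 -0.59] rms 0.11
[(212, np.int64(221)), (213, np.int64(220)), (214, np.int64(222)), (215, np.int64(233)), (216, np.int64(243)), (217, np.int64(244)), (218, np.int64(241)), (219, np.int64(240)), (220, np.int64(240)), (221, np.int64(240))]
```

>>> servo_tool:
  moves:
    - [1, -0.001, 0.025, 0, 0, 0, 0]
    - [1, -0.003, 0.0507, 0, 0, 0, 0]
    - [1, -0.003, 0.0507, -0.001, 0, 0, 0]
    - [1, -0.003, 0.0507, -0.002, 0, 0, 0]
    - [1, -0.003, 0.0507, -0.002, 0, 0, 0]

```text
t: 26.4
tcp_pos: [553.2, 167.2, 155.2]
orientation: [-0.0, 0.669, 0.743, -0.001]
wrist_force: [0.3, -0.3, -2.7]
finger_gap: 0.233
gripper_force: 39.9
```

>>> servo_tool:
  moves:
    - [1, 0, 0, 0, 0, 0, 0]
    - [1, 0, 0, 0, 0, 0, 0]

```text
t: 26.6
tcp_pos: [553.5, 167.5, 155.7]
orientation: [0.0, 0.67, 0.743, -0.0]
wrist_force: [-0.3, 0.3, -2.3]
finger_gap: 0.235
gripper_force: 39.9
```

```bash
python3 - <<'E'
from h import *
import time
for i in range(3): print(np.round(observe()['tcp_pos'],2))
s,W=wrist('w18')
E
```

```text
[553.55 167.45 155.7 ]
[553.55 167.45 155.7 ]
[553.55 167.45 155.7 ]
t 26.6 tcp [553.5 167.5 155.7] x ang 95.92 tilt 0.01 gap 0.235 j [ 0.27  0.44  1.75 -0.    0.95  0.17] F [-0.3  0.3 -2.3]
```

>>> servo_tool:
  moves:
    - [1, -0.0006, 0.0008, 0, 0, 0, 0]
    - [1, -0.0006, 0.0008, -0.002, 0, 0, 0]
    - [1, -0.0006, 0.0008, -0.004, 0, 0, 0]
    - [1, -0.0006, 0.0008, -0.005, 0, 0, 0]
    - [1, -0.0006, 0.0008, -0.006, 0, 0, 0]

```text
t: 27.15
tcp_pos: [553.1, 168.8, 151.4]
orientation: [0.0, 0.669, 0.743, 0.0]
wrist_force: [-4.5, -2.9, 13.7]
finger_gap: 0.236
gripper_force: 40.0
```

>>> servo_tool:
  moves:
    - [1, 0, 0, 0, 0, 0, 0]
    - [1, 0, 0, -0.001, 0, 0, 0]

```text
t: 27.35
tcp_pos: [553.1, 168.8, 151.3]
orientation: [0.001, 0.669, 0.743, 0.0]
wrist_force: [-4.8, -3.2, 18.6]
finger_gap: 0.234
gripper_force: 40.0
```

```bash
python3 - <<'E'
from h import *
o=observe(); F=o['wrist_force'];M=o['ft_torque']; print(F,M)
for rz in (-.116,-.15,-.2,-.25): print(rz,'ry',1e3*(M[0]+rz*F[1])/F[2],'rx',1e3*(rz*F[0]-M[1])/F[2])
E
```

```text
[-4.81147725 -3.15172966 18.57788376] [-0.46388636  1.01059961  0.04877834]
-0.116 ry -5.290469331712474 rx -24.35520915846018
-0.15 ry 0.47761543808593465 rx -15.549565376053723
-0.2 ry 8.960093040730653 rx -2.6000892254559895
-0.25 ry 17.44257064337537 rx 10.349386925141745
```

>>> servo_tool:
  moves:
    - [1, 0, 0, 0.003, 0, 0, 0]
    - [1, 0.001, 0, 0.003, 0, 0, 0]
    - [1, 0.001, 0, 0, 0, 0, 0]
    - [1, 0.001, 0, 0, 0, 0, 0]

```text
t: 27.75
tcp_pos: [554.4, 168.9, 151.4]
orientation: [0.001, 0.669, 0.743, 0.001]
wrist_force: [-4.6, -2.5, 17.0]
finger_gap: 0.232
gripper_force: 40.0
```

>>> servo_tool:
  moves:
    - [1, 0, 0, 0.003, 0, 0, 0]
    - [1, -0.001, 0.001, 0.003, 0, 0, 0]
    - [1, -0.001, 0.001, 0, 0, 0, 0]
    - [1, -0.001, 0.001, 0, 0, 0, 0]

```text
t: 28.15
tcp_pos: [553.4, 169.8, 151.5]
orientation: [0.001, 0.669, 0.743, 0.001]
wrist_force: [-4.1, -3.3, 17.7]
finger_gap: 0.234
gripper_force: 40.0
```

>>> servo_tool:
  moves:
    - [1, 0, 0, 0.003, 0, 0, 0]
    - [1, -0.001, -0.001, 0.003, 0, 0, 0]
    - [1, -0.001, -0.001, 0, 0, 0, 0]
    - [1, -0.001, -0.001, 0, 0, 0, 0]

```text
t: 28.55
tcp_pos: [552.5, 169.1, 151.3]
orientation: [0.001, 0.669, 0.743, 0.001]
wrist_force: [-2.9, -2.1, 19.0]
finger_gap: 0.231
gripper_force: 40.0
```

>>> servo_tool:
  moves:
    - [1, 0, 0, 0.003, 0, 0, 0]
    - [1, 0.001, -0.001, 0.003, 0, 0, 0]
    - [1, 0.001, -0.001, 0, 0, 0, 0]
    - [1, 0.001, -0.001, 0, 0, 0, 0]

```text
t: 28.95
tcp_pos: [552.8, 168.0, 151.1]
orientation: [-0.0, 0.669, 0.743, 0.0]
wrist_force: [-5.7, -1.0, 20.1]
finger_gap: 0.238
gripper_force: 40.0
```

```bash
python3 - <<'E'
from h import *
o=observe(); F=o['wrist_force'];M=o['ft_torque']; print(F,M)
for rz in (-.116,-.15,-.2): print(rz,'ry',1e3*(M[0]+rz*F[1])/F[2],'rx',1e3*(rz*F[0]-M[1])/F[2])
s,W=wrist('w19'); p=s['pixels'].astype(int)
for u in (310,320,330): print(u,[(v,*p[v,u].tolist()) for v in range(186,208)])
for v in (203,206,209,212,215,218): print(v,[(u,*p[v,u].tolist()) for u in range(288,312,2)],'R',[(u,*p[v,u].tolist()) for u in range(328,352,2)])
im=cv2.resize(s['pixels'][170:260,260:380,::-1],None,fx=6,fy=6,interpolation=cv2.INTER_NEAREST); cv2.imwrite('pics/c19.png',im)
E
```

```text
[-5.71296238 -1.04020045 20.14016097] [-0.04472989  1.2578979   0.06737537]
-0.116 ry 3.7702458431378565 rx -29.55260729666519
-0.15 ry 5.526280232521606 rx -19.90816000834492
-0.2 ry 8.10868374632124 rx -5.725149290226881
t 28.95 tcp [552.8 168.  151.1] x ang 95.96 tilt 0.02 gap 0.238 j [0.27 0.45 1.75 0.   0.94 0.17] F [-5.7 -1.  20.1]
310 [(186, 246, 209, 123), (187, 246, 207, 122), (188, 246, 206, 121), (189, 246, 207, 122), (190, 246, 206, 118), (191, 246, 206, 118), (192, 246, 205, 119), (193, 246, 204, 119), (194, 246, 205, 119), (195, 246, 206, 119), (196, 246, 204, 119), (197, 246, 201, 115), (198, 245, 192, 112), (199, 244, 189, 111), (200, 234, 167, 98), (201, 195, 137, 81), (202, 214, 158, 78), (203, 239, 204, 89), (204, 242, 211, 94), (205, 242, 210, 91), (206, 242, 211, 92), (207, 242, 213, 92)]
320 [(186, 243, 189, 110), (187, 243, 188, 112), (188, 243, 186, 105), (189, 243, 188, 110), (190, 243, 186, 108), (191, 243, 188, 112), (192, 243, 187, 106), (193, 243, 191, 108), (194, 244, 190, 110), (195, 243, 189, 108), (196, 242, 186, 105), (197, 240, 182, 105), (198, 237,
[... 3117 characters left out ...]
94, 84), (336, 232, 189, 86), (338, 222, 172, 79), (340, 198, 136, 80), (342, 200, 138, 82), (344, 224, 156, 91), (346, 246, 203, 118), (348, 245, 198, 114), (350, 245, 194, 113)]
218 [(288, 246, 210, 123), (290, 246, 205, 125), (292, 230, 177, 127), (294, 198, 141, 98), (296, 209, 153, 78), (298, 228, 185, 83), (300, 237, 199, 88), (302, 238, 199, 85), (304, 239, 205, 88), (306, 244, 216, 95), (308, 247, 235, 108), (310, 247, 240, 110)] R [(328, 247, 238, 110), (330, 246, 227, 98), (332, 242, 213, 95), (334, 235, 196, 88), (336, 230, 186, 80), (338, 225, 180, 78), (340, 166, 124, 63), (342, 203, 141, 83), (344, 212, 146, 94), (346, 226, 168, 121), (348, 243, 192, 118), (350, 244, 189, 113)]
```

View pics/c19.png

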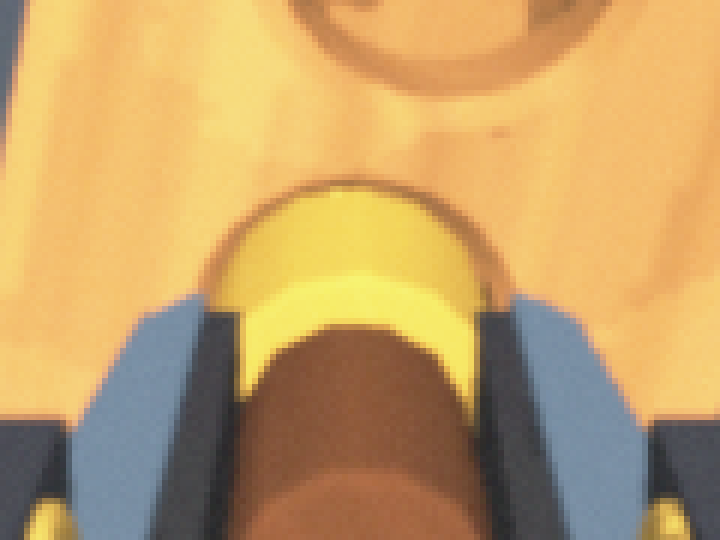

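>>> servo_tool:
  moves:
    - [1, 0, 0, 0.003, 0, 0, 0]
    - [1, 0.0004, 0.0004, 0.003, 0, 0, 0]
    - [1, 0.0004, 0.0004, 0.003, 0, 0, 0]
    - [1, 0.0004, 0.0004, 0.0015, 0, 0, 0]
    - [1, 0.0004, 0.0004, 0, 0, 0, 0]

```text
t: 29.5
tcp_pos: [553.5, 167.9, 150.9]
orientation: [0.0, 0.669, 0.743, -0.0]
wrist_force: [-6.8, -4.6, 26.5]
finger_gap: 0.236
gripper_force: 40.1
```

>>> servo_tool:
  moves:
    - [1, 0, 0, 0.003, 0, 0, 0]
    - [1, 0, 0.0005, 0.003, 0, 0, 0]
    - [1, 0, 0.0005, 0.003, 0, 0, 0]
    - [1, 0, 0.0005, 0.0015, 0, 0, 0]
    - [1, 0, 0.0005, 0, 0, 0, 0]

```text
t: 30.0
tcp_pos: [553.7, 168.4, 151.1]
orientation: [0.001, 0.669, 0.743, -0.0]
wrist_force: [-6.3, -5.3, 26.9]
finger_gap: 0.23
gripper_force: 40.1
```

>>> servo_tool:
  moves:
    - [1, 0, 0, 0.003, 0, 0, 0]
    - [1, 0, 0.0005, 0.003, 0, 0, 0]
    - [1, 0, 0.0005, 0.003, 0, 0, 0]
    - [1, 0, 0.0005, 0.0015, 0, 0, 0]
    - [1, 0, 0.0005, 0, 0, 0, 0]

```text
t: 30.5
tcp_pos: [553.7, 169.0, 151.2]
orientation: [0.001, 0.669, 0.743, 0.0]
wrist_force: [-6.2, -4.5, 29.1]
finger_gap: 0.233
gripper_force: 40.0
```

>>> servo_tool:
  moves:
    - [1, 0, 0, 0.003, 0, 0, 0]
    - [1, 0.0005, -0.0005, 0.003, 0, 0, 0]
    - [1, 0.0005, -0.0005, 0.003, 0, 0, 0]
    - [1, 0.0005, -0.0005, 0.0015, 0, 0, 0]
    - [1, 0.0005, -0.0005, 0, 0, 0, 0]

```text
t: 31.0
tcp_pos: [554.0, 168.9, 151.2]
orientation: [0.0, 0.669, 0.743, 0.0]
wrist_force: [-7.1, -3.5, 27.7]
finger_gap: 0.231
gripper_force: 40.0
```

```bash
python3 - <<'E'
from h import *
s,W=wrist('w20'); p=s['pixels'].astype(int)
o=observe(); print(o['ft_torque'])
for u in (312,319,326): print(u,[(v,p[v,u,1],p[v,u,2]) for v in range(194,206)],[(v,p[v,u,1]) for v in range(212,222)])
for v in (209,212,215): print(v,[(u,p[v,u,1]) for u in range(290,304)],'R',[(u,p[v,u,1]) for u in range(334,350)])
E
```

```text
t 31.0 tcp [554.  168.9 151.2] x ang 95.98 tilt 0.04 gap 0.231 j [0.28 0.45 1.75 0.   0.94 0.17] F [-7.1 -3.5 27.7]
[-0.22045884  1.1547394   0.05717226]
312 [(194, np.int64(196), np.int64(115)), (195, np.int64(194), np.int64(109)), (196, np.int64(195), np.int64(110)), (197, np.int64(195), np.int64(113)), (198, np.int64(190), np.int64(111)), (199, np.int64(181), np.int64(107)), (200, np.int64(168), np.int64(101)), (201, np.int64(139), np.int64(84)), (202, np.int64(162), np.int64(80)), (203, np.int64(204), np.int64(88)), (204, np.int64(212), np.int64(92)), (205, np.int64(214), np.int64(95))] [(212, np.int64(215)), (213, np.int64(214)), (214, np.int64(216)), (215, np.int64(217)), (216, np.int64(225)), (217, np.int64(238)), (218, np.int64(239)), (219, np.int64(237)), (220, np.int64(237)), (221, np.int64(236))]
319 [(194, np.int64(192), np.int64(111)), (195, np.int64(193), np.int64(110)), (196, np.int64(195), np.int64(114)), (197, np.int64(192), np.int64(108)), (198, np.int64(192), np.int64(109)), (199, np.int64(180), np.int64(102)), (200, np.int64(163), np.int64(92)), (201, np.int64(169
[... 2352 characters left out ...]
t64(196)), (349, np.int64(193))]
215 [(290, np.int64(207)), (291, np.int64(193)), (292, np.int64(159)), (293, np.int64(142)), (294, np.int64(130)), (295, np.int64(130)), (296, np.int64(130)), (297, np.int64(145)), (298, np.int64(167)), (299, np.int64(184)), (300, np.int64(194)), (301, np.int64(199)), (302, np.int64(200)), (303, np.int64(200))] R [(334, np.int64(195)), (335, np.int64(190)), (336, np.int64(191)), (337, np.int64(186)), (338, np.int64(169)), (339, np.int64(142)), (340, np.int64(135)), (341, np.int64(141)), (342, np.int64(169)), (343, np.int64(197)), (344, np.int64(203)), (345, np.int64(201)), (346, np.int64(199)), (347, np.int64(198)), (348, np.int64(195)), (349, np.int64(188))]
```

```bash
python3 - <<'E'
from h import *
s=load('w20');M=s['mount']
def fit(P,z=115.4):
    Q=[]
    for u,v in P:
        o,d=ray(s,u,v,M); p=o+d*(z-o[2])/d[2]; Q.append(p[:2])
    Q=np.array(Q); k=least_squares(lambda q:np.hypot(Q[:,0]-q[0],Q[:,1]-q[1])-q[2],[0,0,15]); print(np.round(k.x,2),np.round(k.fun,2)); print(np.round(Q,1).tolist())
d=s['pixels'][:,:,1].astype(float)
hole_p=[];plug_p=[]
# along radial lines from image centre (318,223): find valley, outer & inner half crossings
for a in np.radians(np.arange(200,341,10)):
    r=np.arange(12,40,0.25); u=318+r*np.cos(a); v=223+r*np.sin(a)
    L=cv2.remap(d.astype(np.float32),u.astype(np.float32)[None],v.astype(np.float32)[None],1)[0]
    w=(r>17)&(r<30); i=np.nonzero(w)[0][np.argmin(L[w])]
    j=i
    while j<len(L)-1 and L[j]<(L[i]+L[min(i+24,len(L)-1)])/2: j+=1
    k=i
    while k>0 and L[k]<(L[i]+L[i-12])/2: k-=1
    print(int(np.degrees(a)),'min',L[i],'in',r[k],'out',r[j],end=' | ')
    hole_p.append((u[j],v[j])); plug_p.append((u[k],v[k]))
print(); fit(hole_p); fit(plug_p)
E
```

```text
200 min 130.11914 in 21.75 out 27.25 | 210 min 126.4375 in 22.0 out 26.5 | 220 min 130.71875 in 22.25 out 25.5 | 230 min 127.375 in 21.75 out 25.0 | 239 min 134.45312 in 21.5 out 24.25 | 250 min 148.27148 in 21.5 out 24.5 | 260 min 134.61035 in 21.25 out 24.0 | 270 min 155.0 in 21.5 out 24.0 | 280 min 160.15137 in 21.0 out 24.0 | 290 min 150.92188 in 21.25 out 23.5 | 300 min 148.98438 in 21.5 out 24.25 | 310 min 145.51562 in 21.5 out 24.0 | 320 min 134.73047 in 21.75 out 24.25 | 330 min 137.40625 in 22.0 out 24.75 | 340 min 135.53809 in 21.75 out 25.25 | 
[ 0.39 -1.72 18.02] [ 0.2   0.08 -0.19 -0.15 -0.31  0.14  0.02  0.15  0.21 -0.15  0.25 -0.08
 -0.13 -0.05  0.01]
[[8.5, -18.0], [11.2, -16.2], [13.4, -13.9], [15.3, -11.6], [16.5, -9.0], [17.9, -6.6], [18.3, -3.8], [18.5, -1.1], [18.3, 1.6], [17.3, 4.2], [16.5, 6.9], [14.7, 9.0], [12.8, 11.1], [10.6, 13.0], [8.1, 14.6]]
[ 2.14 -1.17 14.59] [-0.2   0.02  0.26  0.03 -0.04  0.04 -0.07  0.13 -0.21 -0.08  0.03 -0.04
  0.05  0.14 -0.07]
[[7.2, -14.6], [9.7, -13.7], [12.0, -12.3], [13.6, -10.3], [14.9, -8.1], [16.0, -5.9], [16.5, -3.5], [16.9, -1.1], [16.3, 1.3], [15.8, 3.7], [14.9, 6.0], [13.4, 8.0], [11.7, 9.9], [9.7, 11.5], [7.2, 12.4]]
```

>>> servo_tool:
  moves:
    - [1, 0, 0, 0.004, 0, 0, 0]
    - [1, -0.0005, -0.0012, 0.004, 0, 0, 0]
    - [1, -0.0005, -0.0012, 0.004, 0, 0, 0]
    - [1, -0.0005, -0.0012, 0.002, 0, 0, 0]
    - [1, -0.0005, -0.0012, 0.001, 0, 0, 0]

```text
t: 31.55
tcp_pos: [553.3, 167.3, 149.9]
orientation: [0.0, 0.669, 0.743, -0.0]
wrist_force: [-0.4, -1.7, -0.6]
finger_gap: 0.233
gripper_force: 39.9
```

>>> servo_tool:
  moves:
    - [1, 0, 0, 0.003, 0, 0, 0]
    - [1, 0, -0.0008, 0.003, 0, 0, 0]
    - [1, 0, -0.0008, 0.003, 0, 0, 0]
    - [1, 0, -0.0008, 0.0015, 0, 0, 0]
    - [1, 0, -0.0008, 0, 0, 0, 0]

```text
t: 32.05
tcp_pos: [553.3, 166.8, 149.5]
orientation: [0.0, 0.669, 0.743, -0.0]
wrist_force: [-0.5, 0.1, -1.8]
finger_gap: 0.236
gripper_force: 39.9
```

>>> servo_tool:
  moves:
    - [1, 0, 0, 0.003, 0, 0, 0]
    - [1, 0, -0.0008, 0.003, 0, 0, 0]
    - [1, 0, -0.0008, 0.003, 0, 0, 0]
    - [1, 0, -0.0008, 0.0015, 0, 0, 0]
    - [1, 0, -0.0008, 0, 0, 0, 0]

```text
t: 32.55
tcp_pos: [553.3, 166.1, 149.7]
orientation: [-0.0, 0.669, 0.743, 0.0]
wrist_force: [0.8, 0.1, -2.0]
finger_gap: 0.236
gripper_force: 39.9
```

```bash
python3 - <<'E'
from h import *
o=observe(); F=o['wrist_force'];M=o['ft_torque']; print(o['t'],o['tcp_pos'],F,M)
for rz in (-.16,-.18,-.2): print(rz,'ry',1e3*(M[0]+rz*F[1])/F[2],'rx',1e3*(rz*F[0]-M[1])/F[2])
E
```

```text
32.55 [553.25380407 166.1275376  149.67396316] [ 0.78457641  0.09950396 -1.96614321] [-0.04509394 -0.08632502 -0.03791102]
-0.16 ry 31.032620028327496 rx 19.941172591434874
-0.18 ry 32.044794060472604 rx 27.922039981596946
-0.2 ry 33.056968092617716 rx 35.902907371759014
```

>>> servo_tool:
  moves:
    - [1, 0, 0.0005, -0.002, 0, 0, 0]
    - [1, 0, 0.0005, -0.005, 0, 0, 0]
    - [1, 0, 0.0005, -0.008, 0, 0, 0]
    - [1, 0, 0.0005, -0.011, 0, 0, 0]
    - [1, 0, 0.0005, -0.013, 0, 0, 0]
  grip_force: 20

```text
t: 33.05
tcp_pos: [553.2, 166.5, 136.4]
orientation: [-0.0, 0.669, 0.743, -0.0]
wrist_force: [0.6, -0.1, -1.3]
finger_gap: 0.239
gripper_force: 19.9
```

```bash
cat >> h.py <<'E'
def con(rz=-.18):
    o=observe(); F=o['wrist_force'];M=o['ft_torque']; print(np.round(o['t'],2),np.round(o['tcp_pos'],1),np.round(F,1),np.round(M,3),'contact rx %.1f ry %.1f'%(1e3*(rz*F[0]-M[1])/F[2],1e3*(M[0]+rz*F[1])/F[2]))
E
python3 -c "
from h import *
con()"
```

```text
33.05 [553.2 166.5 136.4] [ 0.6 -0.1 -1.3] [-0.047 -0.076  0.006] contact rx 22.4 ry 23.2
```

>>> servo_tool:
  moves:
    - [1, 0, 0, -0.004, 0, 0, 0]
    - [1, 0, 0, -0.008, 0, 0, 0]
    - [1, 0, 0, -0.0095, 0, 0, 0]
    - [0.2, 0, 0, -0.0095, 0, 0, 0]
    - [0.2, 0, 0, -0.0095, 0, 0, 0]

```text
t: 33.55
tcp_pos: [553.7, 166.7, 127.6]
orientation: [0.0, 0.669, 0.743, 0.0]
wrist_force: [0.5, 0.2, 0.6]
finger_gap: 0.38
gripper_force: 0.0
```

>>> servo_tool:
  moves:
    - [0, 0, 0, 0, 0, 0, 0]
    - [-0.2, 0, 0, 0.002, 0, 0, 0]
    - [-0.6, 0, 0, 0.04, 0, 0, 0]
    - [-1, 0, 0, 0.085, 0, 0, 0]
    - [-1, 0, 0, 0.13, 0, 0, 0]

```text
t: 34.05
tcp_pos: [553.0, 166.5, 258.8]
orientation: [-0.0, 0.669, 0.743, -0.0]
wrist_force: [1.2, 0.6, -0.2]
finger_gap: 0.807
gripper_force: 0.0
```

>>> servo_tool:
  moves:
    - [-1, -0.033, 0.025, 0, 0, 0, 0]
    - [-1, -0.066, 0.05, 0, 0, 0, 0]
    - [-1, -0.099, 0.075, 0, 0, 0, 0]
    - [-1, -0.131, 0.1, 0, 0, 0, 0]
    - [-1, -0.131, 0.1, 0, 0, 0, 0]

```text
t: 34.55
tcp_pos: [418.9, 268.4, 257.8]
orientation: [-0.001, 0.668, 0.744, -0.0]
wrist_force: [-0.3, 0.2, 0.8]
finger_gap: 1.002
gripper_force: 0.0
```

```bash
cat >> h.py <<'E'
def griptop(s,W,roi=None):
    p=s['pixels'].astype(int); m=(np.abs(p-np.array([185,116,75])).max(2)<18).astype(np.uint8); m[240:]=0
    m=cv2.morphologyEx(m,cv2.MORPH_OPEN,np.ones((3,3)))
    n,l,st,c=cv2.connectedComponentsWithStats(m)
    for i in range(1,n):
        if 150<st[i][4]<1500 and 0.7<st[i][2]/st[i][3]<1.4:
            print('grip',np.round(c[i]),st[i][2:5],np.round(onz(s,*c[i],68,W),1), 'dia',round(st[i][2]*(W[2,3]-68)/327/0.97,1))
E
python3 - <<'E'
from h import *
s,W=wrist('w21'); griptop(s,W); print(proj(s,(421,279,68),W),proj(s,(412,358,68),W))
E
```

```text
t 34.55 tcp [418.9 268.4 257.8] x ang 96.22 tilt 0.09 gap 1.002 j [0.55 0.22 1.79 0.   1.13 0.44] F [-0.3  0.2  0.8]
grip [324.  88.] [ 23  24 438] [412.5 361.5  68. ] dia 20.4
grip [325. 183.] [ 23  22 385] [422. 283.  68.] dia 20.4
[323.39812517 187.4054879 ] [323.20892384  92.26863878]
```

>>> servo_tool:
  moves:
    - [-1, 0.003, 0.0125, -0.03, 0, 0, 0]
    - [-1, 0.003, 0.0125, -0.075, 0, 0, 0]
    - [-1, 0.003, 0.0125, -0.115, 0, 0, 0]
    - [-1, 0.003, 0.0125, -0.142, 0, 0, 0]
    - [0, 0.003, 0.0125, -0.142, 0, 0, 0]

```text
t: 35.1
tcp_pos: [424.4, 277.3, 112.1]
orientation: [-0.001, 0.67, 0.743, -0.004]
wrist_force: [-0.4, -0.2, -0.6]
finger_gap: 0.941
gripper_force: 0.0
```

>>> servo_tool:
  moves:
    - [1, 0, 0, 0, 0, 0, 0]
    - [1, 0, 0, 0, 0, 0, 0]
    - [1, 0, 0, 0, 0, 0, 0]
    - [1, 0, 0, 0, 0, 0, 0]
    - [1, 0, 0, 0, 0, 0, 0]
  grip_force: 40

```text
t: 35.6
tcp_pos: [425.6, 279.2, 116.1]
orientation: [0.0, 0.669, 0.743, 0.001]
wrist_force: [-0.2, -1.1, -0.8]
finger_gap: 0.507
gripper_force: 0.0
```

>>> servo_tool:
  moves:
    - [1, 0, 0, 0, 0, 0, 0]
    - [1, 0, 0, 0, 0, 0, 0]
    - [1, 0, 0, 0, 0, 0, 0]
    - [1, 0, 0, 0, 0, 0, 0]
    - [1, 0, 0, 0, 0, 0, 0]

```text
t: 36.1
tcp_pos: [424.1, 278.7, 115.1]
orientation: [-0.001, 0.669, 0.743, -0.001]
wrist_force: [-5.2, -0.5, 3.7]
finger_gap: 0.232
gripper_force: 40.0
```

>>> servo_tool:
  moves:
    - [1, 0, 0, 0.02, 0, 0, 0]
    - [1, 0, 0, 0.044, 0, 0, 0]
    - [1, 0, 0, 0.044, 0, 0, 0]
    - [1, 0, 0, 0.044, 0, 0, 0]

```text
t: 36.5
tcp_pos: [425.4, 279.0, 158.6]
orientation: [0.0, 0.669, 0.743, 0.0]
wrist_force: [-0.5, -0.6, -5.7]
finger_gap: 0.234
gripper_force: 39.9
```

```bash
python3 - <<'E'
from h import *
s,W=wrist('w22'); p=s['pixels'].astype(int)
print([(v,*p[v,320].tolist()) for v in range(176,232,2)])
try: rim(s,23,115.6,rows=(4,8))
except Exception as e: print(e)
E
```

```text
t 36.5 tcp [425.4 279.  158.6] x ang 95.98 tilt 0.04 gap 0.234 j [ 0.56  0.34  1.91 -0.    0.89  0.45] F [-0.5 -0.6 -5.7]
[(176, 87, 96, 101), (178, 87, 97, 100), (180, 87, 94, 101), (182, 88, 95, 102), (184, 90, 96, 103), (186, 127, 107, 103), (188, 246, 180, 122), (190, 247, 189, 124), (192, 247, 191, 128), (194, 246, 188, 123), (196, 247, 191, 126), (198, 247, 195, 130), (200, 247, 220, 145), (202, 247, 213, 140), (204, 247, 213, 139), (206, 247, 210, 138), (208, 247, 211, 138), (210, 247, 217, 146), (212, 247, 219, 144), (214, 247, 216, 141), (216, 247, 217, 143), (218, 247, 215, 141), (220, 247, 188, 122), (222, 155, 98, 65), (224, 144, 91, 58), (226, 145, 92, 62), (228, 148, 94, 63), (230, 145, 91, 59)]
rim [[320.0, 186.2], [303.0, 190.0], [334.5, 190.0], [296.5, 194.0], [341.0, 194.0]]
arc [ 3.98 -0.61] rms 0.06
```

>>> servo_tool:
  moves:
    - [1, 0.045, -0.017, 0, 0, 0, 0]
    - [1, 0.09, -0.034, 0, 0, 0, 0]
    - [1, 0.13, -0.05, 0, 0, 0, 0]
    - [1, 0.143, -0.058, 0, 0, 0, 0]
    - [1, 0.143, -0.058, 0, 0, 0, 0]

```text
t: 37.05
tcp_pos: [569.6, 219.5, 157.0]
orientation: [-0.0, 0.67, 0.742, -0.001]
wrist_force: [-1.0, 0.1, -4.4]
finger_gap: 0.23
gripper_force: 39.9
```

>>> servo_tool:
  moves:
    - [1, 0, 0, 0, 0, 0, 0]
    - [1, 0, 0, 0, 0, 0, 0]

```text
t: 37.25
tcp_pos: [566.7, 221.4, 158.3]
orientation: [-0.001, 0.669, 0.743, -0.001]
wrist_force: [-0.6, 0.0, -4.6]
finger_gap: 0.23
gripper_force: 39.9
```

```bash
python3 - <<'E'
from h import *
s,W=wrist('w23')
hole(s,W,(562.4,273.7,36),48)
E
```

```text
t 37.25 tcp [566.7 221.4 158.3] x ang 96.01 tilt 0.16 gap 0.23 j [0.35 0.48 1.67 0.   0.99 0.25] F [-0.6  0.  -4.6]
hole px (284, 108, 78, 77) circ [563.  273.5] 50.9 ell [563.1 273.1] [48.7 48.8] want d 48
```

>>> servo_tool:
  moves:
    - [1, -0.001, 0.024, 0, 0, 0, 0]
    - [1, -0.002, 0.0462, 0, 0, 0, 0]
    - [1, -0.002, 0.0462, 0, 0, 0, 0]
    - [1, -0.002, 0.0462, -0.003, 0, 0, 0]
    - [1, -0.002, 0.0462, -0.005, 0, 0, 0]

```text
t: 37.8
tcp_pos: [565.5, 267.0, 153.9]
orientation: [-0.0, 0.669, 0.743, -0.001]
wrist_force: [-0.9, -0.0, -4.6]
finger_gap: 0.234
gripper_force: 39.9
```

>>> servo_tool:
  moves:
    - [1, 0, 0, 0, 0, 0, 0]
    - [1, 0, 0, -0.001, 0, 0, 0]
    - [1, 0, 0, -0.002, 0, 0, 0]
    - [1, 0, 0, -0.003, 0, 0, 0]

```text
t: 38.2
tcp_pos: [566.4, 267.0, 151.2]
orientation: [0.0, 0.669, 0.743, 0.0]
wrist_force: [0.1, -0.3, -4.0]
finger_gap: 0.232
gripper_force: 39.9
```

```bash
python3 -c "
from h import *
con()"
```

```text
38.2 [566.4 267.  151.2] [ 0.1 -0.3 -4. ] [-0.032 -0.091  0.025] contact rx -18.7 ry -7.6
```

>>> servo_tool:
  moves:
    - [1, 0, 0, 0.003, 0, 0, 0]
    - [1, -0.0006, 0.0013, 0.003, 0, 0, 0]
    - [1, -0.0006, 0.0013, 0.003, 0, 0, 0]
    - [1, -0.0006, 0.0013, 0, 0, 0, 0]
    - [1, -0.0006, 0.0013, -0.001, 0, 0, 0]

```text
t: 38.7
tcp_pos: [565.9, 268.6, 150.8]
orientation: [0.0, 0.669, 0.743, 0.0]
wrist_force: [-1.6, -1.4, 3.2]
finger_gap: 0.232
gripper_force: 40.0
```

>>> servo_tool:
  moves:
    - [1, 0, 0, -0.001, 0, 0, 0]
    - [1, 0, 0, -0.002, 0, 0, 0]
    - [1, 0, 0, -0.002, 0, 0, 0]

```text
t: 39.0
tcp_pos: [565.8, 268.6, 150.6]
orientation: [0.0, 0.669, 0.743, 0.001]
wrist_force: [-3.4, -1.7, 8.7]
finger_gap: 0.233
gripper_force: 40.0
```

```bash
python3 -c "
from h import *
con()"
```

```text
39.0 [565.8 268.6 150.6] [-3.4 -1.7  8.7] [-0.219  0.522  0.04 ] contact rx 10.4 ry 10.8
```

>>> servo_tool:
  moves:
    - [1, 0, 0, 0.003, 0, 0, 0]
    - [1, 0.0004, -0.0008, 0.003, 0, 0, 0]
    - [1, 0.0004, -0.0008, 0.003, 0, 0, 0]
    - [1, 0.0004, -0.0008, 0.001, 0, 0, 0]
    - [1, 0.0004, -0.0008, 0, 0, 0, 0]

```text
t: 39.5
tcp_pos: [566.2, 267.8, 150.4]
orientation: [0.0, 0.669, 0.743, 0.0]
wrist_force: [-5.3, -2.8, 15.3]
finger_gap: 0.232
gripper_force: 40.0
```

>>> servo_tool:
  moves:
    - [1, 0, 0, 0.003, 0, 0, 0]
    - [1, 0, -0.0007, 0.003, 0, 0, 0]
    - [1, 0, -0.0007, 0.003, 0, 0, 0]
    - [1, 0, -0.0007, 0.001, 0, 0, 0]
    - [1, 0, -0.0007, 0, 0, 0, 0]

```text
t: 40.0
tcp_pos: [566.2, 267.2, 150.2]
orientation: [0.0, 0.669, 0.743, 0.0]
wrist_force: [-5.1, -1.6, 14.3]
finger_gap: 0.232
gripper_force: 40.0
```

>>> servo_tool:
  moves:
    - [1, 0, 0, 0.003, 0, 0, 0]
    - [1, 0, -0.0007, 0.003, 0, 0, 0]
    - [1, 0, -0.0007, 0.003, 0, 0, 0]
    - [1, 0, -0.0007, 0.001, 0, 0, 0]
    - [1, 0, -0.0007, 0, 0, 0, 0]

```text
t: 40.5
tcp_pos: [565.6, 266.4, 148.0]
orientation: [-0.0, 0.669, 0.743, -0.0]
wrist_force: [-1.5, 1.0, -4.5]
finger_gap: 0.235
gripper_force: 39.9
```

```bash
python3 -c "
from h import *
con()"
```

```text
40.5 [565.6 266.4 148. ] [-1.5  1.  -4.5] [0.172 0.085 0.02 ] contact rx -42.4 ry 2.2
```

>>> servo_tool:
  moves:
    - [1, 0, -0.0003, -0.002, 0, 0, 0]
    - [1, 0, -0.0003, -0.004, 0, 0, 0]
    - [1, 0, -0.0003, -0.006, 0, 0, 0]
    - [1, 0, -0.0003, -0.009, 0, 0, 0]
    - [1, 0, -0.0003, -0.011, 0, 0, 0]
  grip_force: 20

```text
t: 41.0
tcp_pos: [565.6, 266.2, 136.8]
orientation: [-0.001, 0.669, 0.743, -0.0]
wrist_force: [-3.3, 2.0, -1.3]
finger_gap: 0.238
gripper_force: 20.0
```

>>> servo_tool:
  moves:
    - [1, 0, 0, -0.003, 0, 0, 0]
    - [1, 0, 0, -0.006, 0, 0, 0]
    - [1, 0, 0, -0.009, 0, 0, 0]
    - [1, 0, 0, -0.0095, 0, 0, 0]
    - [1, 0, 0, -0.01, 0, 0, 0]

```text
t: 41.5
tcp_pos: [565.5, 266.3, 127.1]
orientation: [-0.001, 0.669, 0.743, -0.0]
wrist_force: [-3.9, 2.8, -0.6]
finger_gap: 0.236
gripper_force: 20.0
```

Copper is in (bottom about 11.5 mm). I release it and go to steel.

>>> servo_tool:
  moves:
    - [0.4, 0, 0, 0, 0, 0, 0]
    - [0, 0, 0, 0, 0, 0, 0]
    - [-0.2, 0, 0, 0, 0, 0, 0]
    - [-0.5, 0, 0, 0.03, 0, 0, 0]
    - [-1, 0, 0, 0.075, 0, 0, 0]

```text
t: 42.0
tcp_pos: [565.4, 265.2, 200.7]
orientation: [-0.001, 0.669, 0.743, -0.003]
wrist_force: [0.5, 0.8, 0.1]
finger_gap: 0.618
gripper_force: 0.0
```

>>> servo_tool:
  moves:
    - [-1, -0.03, 0.018, 0.035, 0, 0, 0]
    - [-1, -0.06, 0.036, 0.055, 0, 0, 0]
    - [-1, -0.09, 0.054, 0.055, 0, 0, 0]
    - [-1, -0.125, 0.07, 0.055, 0, 0, 0]
    - [-1, -0.15, 0.078, 0.055, 0, 0, 0]

```text
t: 42.5
tcp_pos: [414.8, 344.9, 258.1]
orientation: [0.0, 0.669, 0.743, 0.001]
wrist_force: [-0.2, -0.0, -0.1]
finger_gap: 0.999
gripper_force: 0.0
```

>>> servo_tool:
  moves:
    - [-1, 0, 0, 0, 0, 0, 0]
    - [-1, 0, 0, 0, 0, 0, 0]

```text
t: 42.7
tcp_pos: [416.6, 344.3, 258.0]
orientation: [0.001, 0.669, 0.743, 0.001]
wrist_force: [0.1, -0.1, 0.2]
finger_gap: 1.002
gripper_force: 0.0
```

```bash
python3 - <<'E'
from h import *
s,W=wrist('w24'); griptop(s,W); print(proj(s,(412,358,68),W))
E
```

```text
t 42.7 tcp [416.6 344.3 258. ] x ang 96.03 tilt 0.15 gap 1.002 j [ 0.67  0.29  1.7  -0.    1.15  0.57] F [ 0.1 -0.1  0.2]
[315.40958227 182.97562647]
```

```bash
python3 - <<'E'
from h import *
s=load('w24');W=np.load('pics/w24_T.npy'); p=s['pixels'].astype(int)
print([(v,*p[v,315].tolist()) for v in range(150,236,5)])
m=(np.abs(p-np.array([185,116,75])).max(2)<30).astype(np.uint8)
n,l,st,c=cv2.connectedComponentsWithStats(m)
for i in range(1,n):
    if st[i][4]>60: print(st[i],np.round(c[i]),np.round(onz(s,*c[i],68,W)))
t=save('top','top24'); p=t['pixels'].astype(int); m=((p[:,:,0]-p[:,:,2]>40)&(p[:,:,0]<175)&(p[:,:,0]>70)).astype(np.uint8); m[:150]=0;m[230:]=0;m[:,:90]=0;m[:,280:]=0
n,l,st,c=cv2.connectedComponentsWithStats(m)
for i in range(1,n):
    if st[i][4]>12: print('top',st[i],np.round(c[i]),np.round(onz(t,*c[i],60)))
E
```

```text
[(150, 213, 218, 221), (155, 247, 247, 247), (160, 247, 247, 247), (165, 111, 76, 52), (170, 211, 133, 82), (175, 212, 132, 88), (180, 212, 128, 83), (185, 210, 129, 84), (190, 130, 107, 98), (195, 92, 100, 108), (200, 93, 100, 107), (205, 93, 102, 107), (210, 91, 98, 104), (215, 90, 97, 104), (220, 94, 99, 108), (225, 90, 96, 104), (230, 92, 98, 103), (235, 93, 96, 103)]
[414 162  28  61 721] [427. 192.] [511. 360.  68.]
[306 167  22  23 403] [316. 178.] [412. 363.  68.]
[476 189  20  42 426] [487. 210.] [568. 349.  68.]
[123 254  27  58 499] [134. 283.] [250. 243.  68.]
[490 255  26  57 481] [505. 283.] [601. 280.  68.]
[381 298  20  29 322] [390. 312.] [498. 238.  68.]
top [211 150   9   2  17] [215. 150.] [540. 212.  60.]
top [160 150  86  16 139] [212. 159.] [516. 218.  60.]
top [139 186   1  13  13] [139. 192.] [420. 415.  60.]
top [154 191  10   8  56] [158. 194.] [414. 363.  60.]
```

>>> servo_tool:
  moves:
    - [-1, -0.0045, 0.017, -0.03, 0, 0, 0]
    - [-1, -0.0045, 0.017, -0.075, 0, 0, 0]
    - [-1, -0.0045, 0.017, -0.115, 0, 0, 0]
    - [-1, -0.0045, 0.017, -0.142, 0, 0, 0]
    - [0, -0.0045, 0.017, -0.142, 0, 0, 0]

```text
t: 43.3
tcp_pos: [411.0, 359.1, 111.5]
orientation: [-0.0, 0.67, 0.743, -0.004]
wrist_force: [-0.0, 0.2, 1.5]
finger_gap: 0.941
gripper_force: 0.0
```

>>> servo_tool:
  moves:
    - [1, 0, 0, 0, 0, 0, 0]
    - [1, 0, 0, 0, 0, 0, 0]
    - [1, 0, 0, 0, 0, 0, 0]
    - [1, 0, 0, 0, 0, 0, 0]
    - [1, 0, 0, 0, 0, 0, 0]
  grip_force: 40

```text
t: 43.8
tcp_pos: [411.8, 361.3, 116.1]
orientation: [0.0, 0.669, 0.743, 0.001]
wrist_force: [0.1, -0.3, -0.5]
finger_gap: 0.503
gripper_force: 0.0
```

>>> servo_tool:
  moves:
    - [1, 0, 0, 0, 0, 0, 0]
    - [1, 0, 0, 0, 0, 0, 0]
    - [1, 0, 0, 0, 0, 0, 0]
    - [1, 0, 0, 0, 0, 0, 0]
    - [1, 0, 0, 0, 0, 0, 0]

```text
t: 44.3
tcp_pos: [411.8, 361.2, 115.3]
orientation: [0.0, 0.669, 0.743, 0.0]
wrist_force: [1.0, -0.5, -0.1]
finger_gap: 0.233
gripper_force: 40.0
```

>>> servo_tool:
  moves:
    - [1, 0, 0, 0.02, 0, 0, 0]
    - [1, 0, 0, 0.044, 0, 0, 0]
    - [1, 0, 0, 0.044, 0, 0, 0]
    - [1, 0, 0, 0.044, 0, 0, 0]

```text
t: 44.7
tcp_pos: [411.2, 360.8, 158.7]
orientation: [-0.0, 0.669, 0.743, -0.0]
wrist_force: [-0.7, -0.1, -3.1]
finger_gap: 0.234
gripper_force: 40.0
```

```bash
python3 - <<'E'
from h import *
s,W=wrist('w25'); p=s['pixels'].astype(int)
print([(v,*p[v,320].tolist()) for v in range(176,232,3)])
try: rim(s,19,115.7,rows=(4,8))
except Exception as e: print(e)
E
```

```text
t 44.7 tcp [411.2 360.8 158.7] x ang 95.97 tilt 0.04 gap 0.234 j [ 0.7   0.4   1.82 -0.    0.93  0.59] F [-0.7 -0.1 -3.1]
[(176, 107, 116, 128), (179, 119, 125, 139), (182, 116, 124, 137), (185, 115, 122, 134), (188, 119, 127, 139), (191, 119, 125, 137), (194, 117, 125, 137), (197, 133, 140, 150), (200, 235, 238, 238), (203, 238, 240, 240), (206, 163, 167, 168), (209, 181, 187, 187), (212, 247, 247, 247), (215, 246, 247, 247), (218, 246, 246, 246), (221, 246, 247, 247), (224, 246, 246, 247), (227, 178, 136, 117), (230, 153, 96, 68)]
rim [[320.0, 176.4], [312.4, 180.0], [348.2, 180.0], [304.0, 184.0], [348.8, 184.0]]
arc [15.8   5.42] rms 0.81
```

```bash
python3 - <<'E'
from h import *
s=load('w25'); b=s['pixels'].astype(float).sum(2)
def first(line,idx,th=545):
    for i in range(len(idx)-1):
        if line[idx[i]]<th<=line[idx[i+1]]: return idx[i]+(th-line[idx[i]])/(line[idx[i+1]]-line[idx[i]])*(idx[i+1]-idx[i])
P=[(u,first(b[:,u],list(range(188,212)))) for u in (308,312,316,320,324,328,332)]
print(P); arc(s,P,19,115.7)
b2=np.sum
Q=[(u,v) for u,v in P]
for v in (205,208):
    print(v,[int(x) for x in b[v,285:305]],[int(x) for x in b[v,335:355]])
E
```

```text
[(308, np.float64(200.25342465753425)), (312, np.float64(198.6604938271605)), (316, np.float64(198.30519480519482)), (320, np.float64(197.73493975903614)), (324, np.float64(197.88198757763976)), (328, np.float64(199.27607361963192)), (332, np.float64(200.32738095238096))]
arc [0.28 0.05] rms 0.13
205 [371, 369, 365, 375, 382, 381, 386, 383, 382, 382, 388, 379, 387, 387, 430, 533, 638, 677, 691, 701] [706, 703, 672, 595, 483, 386, 375, 372, 375, 368, 371, 369, 379, 363, 375, 375, 378, 371, 378, 371]
208 [370, 367, 370, 375, 368, 377, 377, 380, 377, 383, 376, 395, 438, 577, 665, 673, 657, 654, 622, 534] [577, 650, 669, 690, 689, 677, 650, 538, 424, 376, 375, 376, 371, 370, 372, 375, 377, 372, 378, 381]
```

>>> servo_tool:
  moves:
    - [1, 0.012, -0.035, 0.002, 0, 0, 0]
    - [1, 0.024, -0.07, 0.002, 0, 0, 0]
    - [1, 0.036, -0.105, 0.002, 0, 0, 0]
    - [1, 0.05, -0.145, 0.002, 0, 0, 0]
    - [1, 0.05, -0.145, 0.002, 0, 0, 0]

```text
t: 45.25
tcp_pos: [461.7, 211.9, 159.6]
orientation: [-0.0, 0.671, 0.742, -0.002]
wrist_force: [-0.3, 1.0, -2.1]
finger_gap: 0.232
gripper_force: 40.0
```

>>> servo_tool:
  moves:
    - [1, 0, 0, 0, 0, 0, 0]
    - [1, 0, 0, 0, 0, 0, 0]

```text
t: 45.45
tcp_pos: [461.1, 216.5, 160.5]
orientation: [-0.0, 0.669, 0.743, -0.001]
wrist_force: [0.0, 0.7, -4.0]
finger_gap: 0.236
gripper_force: 40.0
```

>>> servo_tool:
  moves:
    - [1, 0, 0, 0, 0, 0, 0]
    - [1, 0, 0, 0, 0, 0, 0]

```text
t: 45.65
tcp_pos: [461.2, 217.0, 161.1]
orientation: [-0.0, 0.669, 0.744, -0.0]
wrist_force: [-0.7, 0.4, -2.4]
finger_gap: 0.238
gripper_force: 40.0
```

>>> servo_tool:
  moves:
    - [1, 0.03, -0.0016, 0, 0, 0, 0]
    - [1, 0.06, -0.0016, 0, 0, 0, 0]
    - [1, 0.0975, -0.0016, 0, 0, 0, 0]
    - [1, 0.0975, -0.0016, 0, 0, 0, 0]
    - [1, 0.0975, -0.0016, -0.004, 0, 0, 0]

```text
t: 46.15
tcp_pos: [559.5, 215.0, 157.1]
orientation: [-0.0, 0.669, 0.743, 0.0]
wrist_force: [-0.6, 0.3, -2.2]
finger_gap: 0.236
gripper_force: 40.0
```

>>> servo_tool:
  moves:
    - [1, 0, 0, 0, 0, 0, 0]
    - [1, 0, 0, 0, 0, 0, 0]
    - [1, 0, 0, 0, 0, 0, 0]

```text
t: 46.45
tcp_pos: [558.3, 214.6, 157.4]
orientation: [-0.0, 0.669, 0.743, -0.0]
wrist_force: [0.1, -0.4, -2.4]
finger_gap: 0.23
gripper_force: 40.0
```

>>> servo_tool:
  moves:
    - [1, 0, 0, 0, 0, 0, 0]
    - [1, 0, 0, 0, 0, 0, 0]

```text
t: 46.65
tcp_pos: [558.9, 214.5, 157.5]
orientation: [0.0, 0.669, 0.743, 0.0]
wrist_force: [-0.9, 0.3, -2.6]
finger_gap: 0.231
gripper_force: 40.0
```

>>> servo_tool:
  moves:
    - [1, 0, 0.0004, -0.002, 0, 0, 0]
    - [1, 0, 0.0004, -0.004, 0, 0, 0]
    - [1, 0, 0.0004, -0.006, 0, 0, 0]
    - [1, 0, 0.0004, -0.0075, 0, 0, 0]
    - [1, 0, 0.0004, -0.0085, 0, 0, 0]

```text
t: 47.15
tcp_pos: [558.8, 214.8, 149.3]
orientation: [-0.0, 0.669, 0.743, -0.0]
wrist_force: [-3.1, -0.2, -2.0]
finger_gap: 0.23
gripper_force: 40.0
```

```bash
python3 -c "
from h import *
con()"
```

```text
47.15 [558.8 214.8 149.3] [-3.1 -0.2 -2. ] [-0.024  0.285  0.011] contact rx -136.2 ry -7.3
```

>>> servo_tool:
  moves:
    - [1, -0.0004, 0, -0.002, 0, 0, 0]
    - [1, -0.0004, 0, -0.005, 0, 0, 0]
    - [1, -0.0004, 0, -0.008, 0, 0, 0]
    - [1, -0.0004, 0, -0.011, 0, 0, 0]
    - [1, -0.0004, 0, -0.012, 0, 0, 0]
  grip_force: 20

```text
t: 47.65
tcp_pos: [558.6, 214.8, 136.1]
orientation: [-0.0, 0.669, 0.743, -0.0]
wrist_force: [-1.3, -0.4, -2.2]
finger_gap: 0.235
gripper_force: 20.0
```

>>> servo_tool:
  moves:
    - [1, 0, 0, -0.003, 0, 0, 0]
    - [1, 0, 0, -0.006, 0, 0, 0]
    - [1, 0, 0, -0.009, 0, 0, 0]
    - [1, 0, 0, -0.0105, 0, 0, 0]
    - [1, 0, 0, -0.0105, 0, 0, 0]

```text
t: 48.15
tcp_pos: [558.6, 214.8, 125.9]
orientation: [-0.0, 0.669, 0.743, -0.0]
wrist_force: [-0.4, -1.3, -3.8]
finger_gap: 0.239
gripper_force: 20.0
```

Steel is home. I release, raise, and check all the plugs and the rule.

>>> servo_tool:
  moves:
    - [0.4, 0, 0, 0, 0, 0, 0]
    - [0, 0, 0, 0, 0, 0, 0]
    - [-0.1, 0, 0, 0, 0, 0, 0]
    - [-0.3, 0, 0, 0.04, 0, 0, 0]
    - [-0.6, 0, 0, 0.085, 0, 0, 0]

```text
t: 48.65
tcp_pos: [558.0, 214.6, 210.9]
orientation: [-0.001, 0.669, 0.743, -0.002]
wrist_force: [1.4, 0.0, 0.6]
finger_gap: 0.623
gripper_force: 0.0
```

>>> servo_tool:
  moves:
    - [-1, 0, -0.03, 0.04, 0, 0, 0]
    - [-1, 0, -0.06, 0.08, 0, 0, 0]
    - [-1, 0, -0.09, 0.11, 0, 0, 0]
    - [-1, 0, -0.1, 0.11, 0, 0, 0]
    - [-1, 0, -0.1, 0.11, 0, 0, 0]

```text
t: 49.15
tcp_pos: [558.8, 113.7, 322.2]
orientation: [0.001, 0.67, 0.742, 0.001]
wrist_force: [-0.1, -0.5, 0.0]
finger_gap: 0.998
gripper_force: 0.0
```

```bash
python3 - <<'E'
from h import *
s,W=wrist('w26'); p=s['pixels'].astype(int)
m=((p[:,:,0]-p[:,:,2]>60)&(p[:,:,1]<140)&(p[:,:,0]<222)).astype(np.uint8); m[240:]=0; m=cv2.morphologyEx(m,cv2.MORPH_OPEN,np.ones((3,3)))
for n,pt in (('brass',(552.5,168,78)),('steel',(558,215,78)),('copper',(564,270,78))):
    u,v=np.round(proj(s,pt,W)).astype(int); print(n,u,v,'expect grip top px; color',p[v,u].tolist(), 'base',np.round(proj(s,(*pt[:2],42),W)), [p[v+d,u].tolist() for d in(-24,-12,12,24)])
# grip top discs: circles
g=cv2.cvtColor(np.ascontiguousarray(s['pixels']),cv2.COLOR_RGB2GRAY)
mm=(np.abs(p-np.array([208,130,84])).max(2)<28).astype(np.uint8)
n,l,st,c=cv2.connectedComponentsWithStats(mm)
for i in range(1,n):
    if 120<st[i][4]<900 and c[i][1]<245: print(st[i],np.round(c[i],1),'z78',np.round(onz(s,*c[i],78,W),1))
t=save('top','top26'); save('side','side26')
E
```

```text
t 49.15 tcp [558.8 113.7 322.2] x ang 95.85 tilt 0.13 gap 0.998 j [ 0.18  0.29  1.53 -0.    1.32  0.08] F [-0.1 -0.5  0. ]
brass 318 133 expect grip top px; color [192, 119, 77] base [318. 131.] [[223, 158, 95], [215, 151, 76], [178, 124, 79], [218, 153, 92]]
steel 329 84 expect grip top px; color [191, 117, 74] base [328.  87.] [[224, 157, 92], [222, 208, 201], [129, 114, 106], [212, 144, 85]]
copper 342 22 expect grip top px; color [194, 121, 74] base [339.  32.] [[122, 144, 165], [235, 153, 99], [141, 90, 60], [247, 196, 129]]
[314   4  49  58 444] [335.6  35.9] z78 [559.8 257.9  78. ]
[330  10  23  23 346] [340.8  20.8] z78 [563.2 271.1  78. ]
[319  73  20  21 292] [329.1  82.4] z78 [558.3 216.4  78. ]
[501 156  53  65 719] [524.4 190. ] z78 [774.6 131.1  78. ]
[529 204  51  11 153] [556.6 206.7] z78 [813.6 116.8  78. ]
```

```bash
python3 - <<'E'
from h import *
s=load('side26'); p=s['pixels'].astype(int)
for n,x,y in (('brass',552.5,168),('steel',558,215.5),('copper',564,271)):
    u,v=proj(s,(x,y,78)); print(n,np.round((u,v),1),'top rim row exp',np.round(proj(s,(x+7,y-9,78))[1],1)); c=int(round(u)); print([(r,*p[r,c].tolist()) for r in range(int(v)-9,int(v)+10,1)])
a,b=load('top11'),load('top26')
r=mask(b,(0,150,80),(8,255,255),(330,190,370,220)); print('button top now', cen(big(r)), 'start',cen(big(mask(load('top0'),(0,150,80),(8,255,255),(330,190,370,220)))))
y=mask(b,(22,150,120),(34,255,255),(320,185,400,225)); print('case',cv2.minAreaRect(big(y)),'start',cv2.minAreaRect(big(mask(load('top0'),(22,150,120),(34,255,255),(320,185,400,225)))))
for n,roi in (('cursor',(340,130,365,150)),): print(n,[cen(big(mask(load(f),(0,120,80),(8,255,255),roi))) for f in('top0','top26')])
E
```

```text
brass [237.5 227.7] top rim row exp 225.0
[(218, 70, 72, 76), (219, 70, 74, 75), (220, 71, 74, 78), (221, 69, 73, 76), (222, 69, 71, 77), (223, 69, 72, 78), (224, 70, 71, 76), (225, 81, 69, 65), (226, 113, 74, 53), (227, 127, 77, 49), (228, 130, 78, 49), (229, 131, 79, 48), (230, 126, 77, 51), (231, 118, 74, 45), (232, 117, 74, 45), (233, 114, 69, 42), (234, 117, 73, 45), (235, 118, 73, 48), (236, 116, 72, 43)]
steel [225.2 237.4] top rim row exp 234.5
[(228, 69, 73, 78), (229, 70, 74, 77), (230, 67, 73, 75), (231, 70, 75, 78), (232, 70, 75, 79), (233, 69, 73, 78), (234, 96, 79, 70), (235, 121, 80, 56), (236, 130, 81, 52), (237, 130, 81, 49), (238, 128, 78, 49), (239, 131, 81, 52), (240, 120, 74, 46), (241, 115, 72, 46), (242, 118, 71, 47), (243, 115, 70, 43), (244, 117, 71, 47), (245, 118, 71, 45), (246, 117, 72, 48)]
copper [210.1 249.4] top rim row exp 246.3
[(240, 67, 72, 77), (241, 68, 70, 75), (242, 69, 71, 76), (243, 69, 73, 77), (244, 67, 70, 74), (245, 69, 72, 76), (246, 101, 78, 65), (247, 125, 79, 56), (248, 131, 80, 51), (249, 127, 78, 49), (250, 130, 80, 49), (251, 137, 85, 54), (252, 125, 76, 47), (253, 121, 72, 47), (254, 121, 73, 46), (255, 120, 75, 45), (256, 115, 71, 41), (257, 118, 74, 47), (258, 119, 71, 44)]
button top now (346.5528455284553, 206.72357723577235) start (346.0, 206.5942028985507)
case ((358.80841064453125, 206.35533142089844), (15.829427719116211, 44.93643569946289), 85.42607879638672) start ((358.4755554199219, 206.22276306152344), (15.820886611938477, 44.38637924194336), 84.95755004882812)
cursor [(352.1760299625468, 139.19850187265916), (352.2078431372549, 139.14509803921567)]
```

All three grip tops sit at the height expected for a plug fully home (side-view rows match to about 1 px). The rule is back in its starting place and the cursor hasn't moved. Handing in.

```bash
python3 -c "
from cell import *
print(sign_off())"
```

```text
the job is handed in; nothing more can be done
None
```

I handed the job in, but the sign-off returned no verdict. By my last camera check, the brass, steel and copper plugs are home in their matching holes (the 54 mm aluminium plug was not there), and the rule is back in its cradle, nose as before, locked with about 80 mm drawn.

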